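Square a pearl blank into the drilling jig's corner

ROBOT

A 6-joint arm with a two-finger parallel gripper is mounted at the origin on the work surface. World frame = base frame: x ahead of the robot, y to its left, z up, the work surface at z = 0. Lengths are in mm, angles in rad, forces in N, time in s.
With the tool pointing down it reaches from about 325 to 1000 mm from the base axis. Payload 5.1 kg.
Tool frame: the origin (TCP) lies midway between the tips of the shut fingers; the grasp point (between the pads) lies 19 mm behind it; y points along the fingers, x is the direction in which the jaws open and shut, and the axes are right-handed (so a half turn about y gives the same grasp; the last joint's range is limited). The gripper opens to 85 mm and grips with 20 to 120 N. Pads are 22 mm wide; open, the fingers measure 114 mm over their backs; the gripper's body (76 mm by 85 mm) begins 54 mm behind the grasp point. The pads swing forward as they close: fully open they stand 13 mm farther back than shut.
Start: joints at [1.114, 0.124, 1.65, -0, 1.367, -0.083], TCP at [237.371, 605.095, 206.722] pointing down, gripper open.
Joint ranges: [-2.61, 2.61], [-1.02, 2.33], [0.03, 2.71], [-1.35, 4.49], [0.32, 2.68], [-2.91, 2.91]. Speed limits (rad/s): [2.57, 2.57, 3.14, 3.14, 3.14, 3.14].

INTERFACE

Orientations are given as a unit quaternion [w, x, y, z].
In Python, from bench import bot gives the robot as it stands.
- The arm moves only by the tool apply_moves, never from a script. Its argument "targets" is a list of rows, each a list of 3 entries, a list of its own where there are three numbers: the closure in counts, from 0 (fully open) to 255 (shut), then the shift along the tool's x, y, z in cm, then the turn, a rotation vector about the tool's x, y, z in degrees. In form: [[gripper, [x, y, z], [rx, ry, rz]], ...]. A call has 1 to 12 rows; each row shifts and turns the commanded pose from where the row before left it, along the tool's axes as they then stand; what a row does not reach is not made up. A row lasts 1/12 s, in which the tool goes at most 41.7 mm and 7.16 degrees, less where a joint would pass 70% of its speed; a pose out of reach is approached as far as the arm can. A call with a gripper value outside its range is refused whole. The fingers move at their own pace and stop on an object; the grip force is fixed at half the most. Time passes only in rows, so rows that do not move let the fingers close. It gives the time, the measured TCP pose, the force and the opening at its end, in the units of the state.
- bot.sense(): the state, without advancing time (a new reading comes with each control period).
- bot.read_camera(name): name is "side" or "top" or "wrist"; returns a dict with "image" (480x640x3 uint8, red, green, blue), "intrinsics" (3x3 intrinsics, pixels), "R" (3x3) and "t" (3): a world point X has camera coordinates R X + t; the wrist camera has in their place "mount" (4x4, takes a point from camera to tool coordinates, whose origin is the TCP and whose axes are the tool frame's). Camera axes: x right, y down, z forward; pixel columns grow to the right and rows downward; lengths in mm; the calibration is good to about 2 mm. A picture is of the moment at which its call begins: read the wrist's pose just before it. There is no depth.
- bot.close_job(): hands the job in, once; it reports no verdict.
The state is a dict: "time_s": time; "joint_positions": joint angles; "joint_vel": joint speeds; "joint_efforts": joint torques, N m; "eef_pos": TCP position; "orientation": TCP orientation; "force": force on the tool from outside, world axes, zero at the start; "torque": the same for the moment, N m; "opening": finger opening in mm.
Only numpy, scipy, OpenCV 4.12 (cv2) and the standard library are available. Lean on these libraries where they do the work, as an engineer would, in place of code of your own. Each camera call takes 0.05 s, during which the arm holds its last target.

TASK

Take the copper burnisher from its block and with its tip gently nudge the mother-of-pearl blank across the jig bed until it bears on both fences, lying flat and square in the corner with no gap at either edge. The blank is sawn only roughly to size, brittle and polished: feel it home, never shove it, and touch it with nothing but the burnisher. Then stand the burnisher back in its hole, let go, and leave the other things on the bench where they lie.

Things in the scene. Friction and masses are not known exactly. Their poses are not given: they have to be found in the camera images.
- jig: Flat dark grey cast-iron bed of the drilling jig, 200 (x) x 170 (y) x 18 mm high, fixed to the bench, turned by up to 0.7 rad either way. Origin: centre of its underside on the bench. Its x axis points to the far fence, its y axis to the left fence.
- jig_corner (a point): Point on the top face of the bed where the inner faces of the two fences would meet: 75 mm along x, 60 mm along y and 18 mm up from the jig's origin; axes as the jig's.
- fence_far: Steel bar 14 x 128 x 12 mm high, screwed on the bed along its y axis; its inner face looks to the jig's -x and lies in the plane x = 75 mm of the jig. Origin: centre of its underside, 82 mm along x and -16 mm along y from the jig's origin. Rigid. It stops 12 mm short of the corner (chip relief).
- fence_left: Steel bar 153 x 14 x 12 mm high, screwed on the bed along its x axis; its inner face looks to the jig's -y and lies in the plane y = 60 mm of the jig. Origin: centre of its underside, -13.5 mm along x and 67 mm along y from the jig's origin. Rigid. It stops 12 mm short of the corner.
- blank: Loose cream mother-of-pearl plate, 7 mm thick, 50 to 85 g, flat on the bed, sawn only roughly to size: 62 to 72 mm (x) by 42 to 52 mm (y). Origin: underside, 31 mm from its +x edge and 21 mm from its +y edge; the -x and -y edges lie 31 to 41 and 21 to 31 mm off, not measured. It slides under about 1 N, can jam when askew, and starts 15 to 50 mm short of each fence.
- blank_corner (a point): The blank's lower corner at its true +x, +y end; ends at jig_corner: +x edge against the far fence, +y edge (the longer) against the left one. Starts up to 0.3 rad off square. The edges chip when the burnisher presses with more than 6 N; a push of 1.5 to 4 N, held a moment, seats it. The corner between the two rough edges is nipped by up to 10 mm.
- burnisher_grip (a point): Grip point of the burnisher, on its axis: wooden handle of square section, 20 x 20 mm with rounded edges, reaching 40 mm above and 26 mm below this point; x and y square to its flats, z up along the tool. At the start the tool stands upright in the block, hanging by its collar, this point 88 mm above the bench.
- burnisher_tip (a point): Flat lower end of the copper shaft with a slightly rounded rim, on the tool's axis, 80 mm below the grip point.
- burnisher: The whole burnisher, about 110 g; origin at the tip, z up along the tool. From the tip up: round copper shaft 10 mm thick and 46 mm long, brass collar 30 mm across and 8 mm high, wooden handle 66 mm long. It may tilt a little in the grip under side load.
- block: Wooden tool block, 100 x 70 x 54 mm high, fixed to the bench. Origin: centre of its underside.
- block_hole (a point): Mouth of the block's one 22 mm through hole, at the centre of the block's top face, 54 mm above the bench. The four small dark dots round it are shallow pricks, not holes. Back in place the burnisher's collar rests on the top face.
- file: Bystander: flat steel file with wooden handle, 240 mm long, lying on the bench beyond the work.
- peg_blank: Bystander: small bone tuning-peg blank, 80 mm long, lying on the bench on the robot's side of the work.
- stopper: Bystander: glass bottle stopper, 58 mm high, 34 mm wide, standing on its plug beyond the work.
There are look-alikes about, which are no part of the job. What is shaped like the blank but blue is not meant.

How it is judged:
By the outcome, as a careful person would: the job done as asked, in the order asked, and still so for the second after the job is handed in, with the robot touching nothing.
It also fails if it takes over 72 s, if anything falls off the work surface, if the arm or the gripper's body presses on something with over 40 N, if the wrist force passes 120 N, or if a joint passes its speed limit or range.

## Working session

There is one attempt and no reset: what is moved stays moved. The work goes in short steps, Python scripts to look and compute and a tool call to move; the robot and the scene stay as the last step left them, time stands still between calls to the robot, and variables do not carry over. Pictures are saved under pics/ and viewed, and the job is handed in when it is done.

Besides the shell and the picture viewer there is one more tool, called by a JSON object that holds its "name" and its "arguments". apply_moves: Moves the arm, as the interface text tells. Its arguments: {"type":"object","properties":{"targets":{"type":"array"}},"required":["targets"]}

```bash
ls; mkdir -p pics; python3 - <<'E'
from bench import bot
import cv2,json,numpy as np
s=bot.sense();print(s)
for n in("top","side","wrist"):
    c=bot.read_camera(n);cv2.imwrite(f"pics/{n}0.png",c["image"][:,:,::-1])
    print(n,{k:np.round(v,4).tolist() for k,v in c.items() if k!="image"})
E
```

```text
pics
{'time_s': 0.0, 'joint_positions': array([ 1.11439686e+00,  1.24505954e-01,  1.65170885e+00, -7.42909153e-07,
        1.36750425e+00, -8.25846375e-02]), 'joint_vel': array([-8.47483618e-04, -1.53863499e-03,  9.76697935e-04, -5.37808837e-04,
       -1.60700646e-04,  3.88157029e-07]), 'joint_efforts': array([-1.65512329e-04, -4.23600590e+01, -3.65455055e+01, -1.52664211e-04,
        6.98192627e-03, -2.21021196e-06]), 'eef_pos': array([237.07757243, 604.49249864, 205.43193045]), 'orientation': array([-0.58383087,  0.58457308,  0.39772726, -0.39903491]), 'force': array([1.0454847 , 0.15678377, 0.34050942]), 'torque': array([ 0.07688235, -0.02220924,  0.01009977]), 'opening': 85.23990720130627}
top {'intrinsics': [[440.835, 0.0, 317.7823], [0.0, 440.835, 245.4208], [0.0, 0.0, 1.0]], 'R': [[0.0184, -0.9995, 0.0255], [-0.9826, -0.0228, -0.1842], [0.1847, -0.0216, -0.9826]], 't': [77.8073, 592.1762, 741.7696]}
side {'intrinsics': [[504.3228, 0.0, 317.7531], [0.0, 504.3228, 238.2092], [0.0, 0.0, 1.0]], 'R': [[-0.9927, -0.1203, -0.0053], [-0.0661, 0.5808, -0.8113], [0.1007, -0.8051, -0.5846]], 't': [599.6263, 58.6164, 965.5148]}
wrist {'intrinsics': [[378.8393, 0.0, 322.6879], [0.0, 378.8393, 241.8708], [0.0, 0.0, 1.0]], 'mount': [[1.0, -0.0001, -0.0005, -0.0801], [0.0004, -0.3238, 0.9461, -167.5772], [-0.0002, -0.9461, -0.3238, 82.8013], [0.0, 0.0, 0.0, 1.0]]}
```

View pics/top0.png

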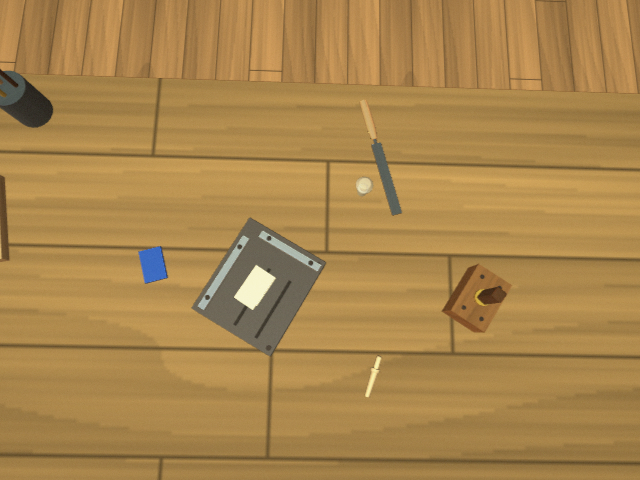

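View pics/side0.png

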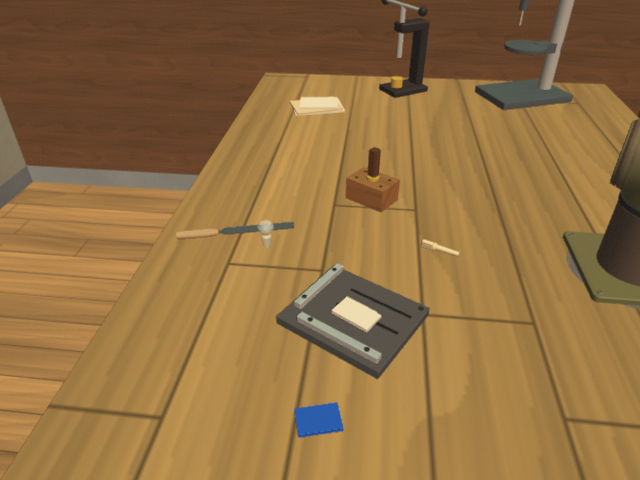

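View pics/wrist0.png

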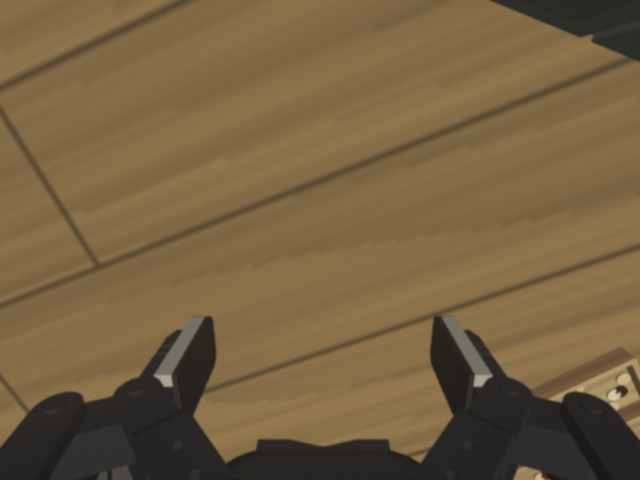

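The top picture shows the jig at about (260,287) with the cream blank at (255,287), the far fence at (290,250) and the left fence at (222,272). The block with the burnisher is at (480,297). The blue look-alike is at (152,265), the peg blank at (373,377), and the stopper and file at (364,186) and (385,160). Candidates for the blank are cream (255,287), blue (152,265) and, in the side view, pale sheets at (318,105). By the description it's the cream one on the jig bed. Next I take close crops and measurements.

```bash
cat > h.py <<'E'
import numpy as np,cv2
from bench import bot
from scipy.spatial.transform import Rotation as Rn
def ray(c,uv,z):
    "pixels -> world at plane z (fixed cams)"
    uv=np.atleast_2d(uv).astype(float);K=c["intrinsics"];R=c["R"];t=c["t"]
    d=np.c_[uv,np.ones(len(uv))]@np.linalg.inv(K).T@R
    o=-R.T@t
    return o+d*((z-o[2])/d[:,2])[:,None]
def proj(c,X):
    p=np.atleast_2d(X)@c["R"].T+c["t"];p=p@c["intrinsics"].T
    return p[:,:2]/p[:,2:]
def wristcam(c,s):
    "make R,t for wrist cam"
    q=s["orientation"];Rt=Rn.from_quat([q[1],q[2],q[3],q[0]]).as_matrix()
    M=c["mount"];Rw=Rt@M[:3,:3];tw=Rt@M[:3,3]+s["eef_pos"]
    c["R"]=Rw.T;c["t"]=-Rw.T@tw;return c
def toolR(s):
    q=s["orientation"];return Rn.from_quat([q[1],q[2],q[3],q[0]]).as_matrix()
def crop(im,x0,y0,x1,y1,f,name):
    o=cv2.resize(im[y0:y1,x0:x1],None,fx=f,fy=f,interpolation=cv2.INTER_CUBIC)
    cv2.imwrite("pics/"+name,o[:,:,::-1])
E
python3 - <<'E'
from h import *
c=bot.read_camera("top");im=c["image"]
crop(im,185,210,335,360,4,"jigtop.png");crop(im,430,250,530,345,6,"blocktop.png")
print(toolR(bot.sense()))
d=bot.read_camera("side");crop(d["image"],265,255,435,380,4,"jigside.png");crop(d["image"],335,140,410,215,7,"blockside.png")
E
```

```text
[[ 3.65193217e-01 -6.28469940e-04 -9.30931533e-01]
 [ 9.30930759e-01 -1.20923655e-03  3.65193730e-01]
 [-1.35522972e-03 -9.99999071e-01  1.43457012e-04]]
```

View pics/jigtop.png

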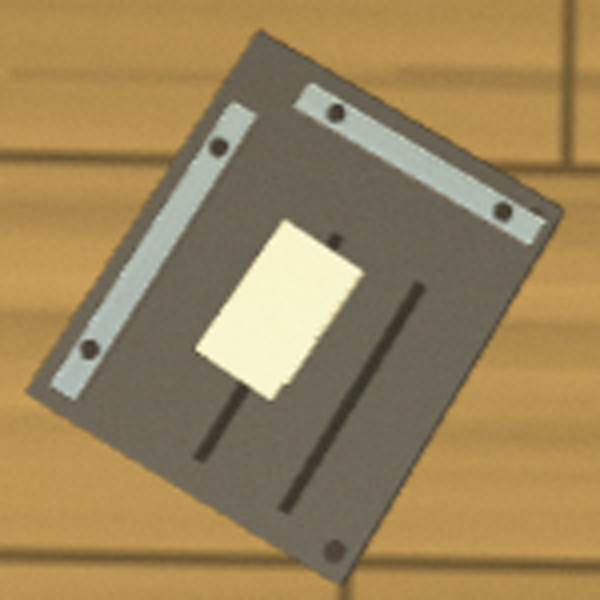

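View pics/blocktop.png

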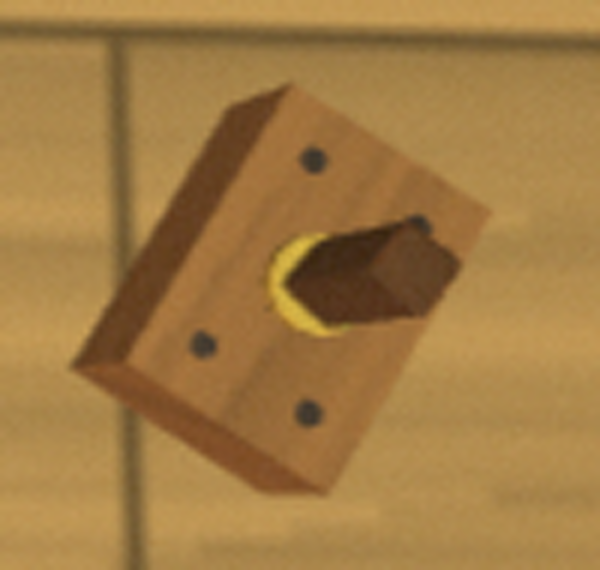

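View pics/jigside.png

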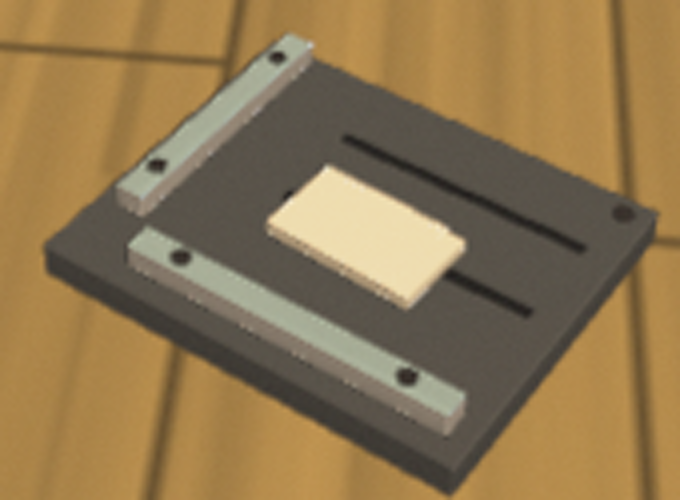

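View pics/blockside.png

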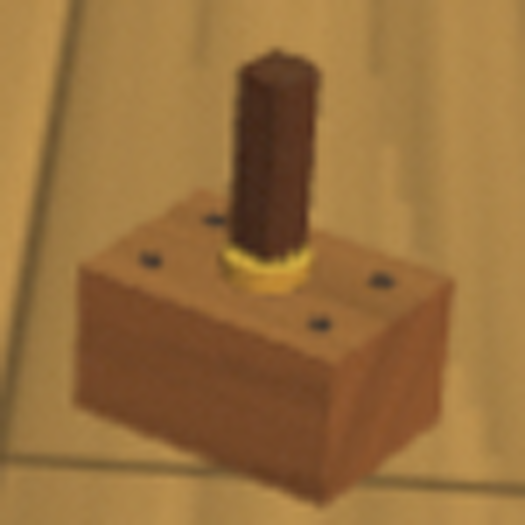

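```bash
python3 - <<'E'
from h import *
from scipy.optimize import least_squares
T=bot.read_camera("top");S=bot.read_camera("side")
def px(l,f,o): return (np.array(l)+.5)/f-.5+np.array(o)
jt=px([(261,30),(563,210),(343,583),(27,393)],4,(185,210))
js=px([(46,252),(658,214),(454,487)],4,(265,255))
# js[0]: far-left? determine below
print("jig top",ray(T,jt,18)[:,:2]); print("jig side",ray(S,js,18)[:,:2])
bt=px([(286,219),(363,271),(274,401),(288,384),(322,337),(195,350)],4,(185,210))
print("blank",ray(T,bt,25)[:,:2])
bs=px([(328,167),(268,223),(411,297),(465,240)],4,(265,255))
print("blank side",ray(S,bs,25)[:,:2])
kt=px([(292,83),(492,212),(325,494),(125,362)],6,(430,250))
ks=px([(78,268),(203,190),(453,282),(330,362)],7,(335,140))
A=ray(T,kt,54);B=ray(S,ks,54)
print("block top",A[:,:2],A.mean(0),"side",B[:,:2],B.mean(0))
print("lens",np.linalg.norm(np.diff(A,axis=0),axis=1))
ht=px([(402,220),(462,263),(422,316),(370,270)],6,(430,250))
print("handle top",ray(T,ht,128))
hs=px([(240,65),(275,50),(319,66),(282,85)],7,(335,140))
print(ray(S,hs,128))
E
```

```text
jig top [[648.99878481 219.60828534]
 [565.65814515  74.48237713]
 [393.97699165 170.9064211 ]
 [475.81592303 318.04851726]]
jig side [[646.38603794 225.14771961]
 [392.70688064 173.01505767]
 [475.11384744 327.06656986]]
blank [[557.5567658  202.92122743]
 [534.17905259 166.50870979]
 [474.1230951  204.67046129]
 [481.89728845 198.67352877]
 [503.50610188 184.11650777]
 [496.42738231 241.5928746 ]]
blank side [[533.43965948 167.39250068]
 [555.75337946 204.66402316]
 [494.76191796 240.16326973]
 [473.94204979 205.29583607]]
block top [[ 564.06539914 -200.72907855]
 [ 526.37226285 -259.2312874 ]
 [ 442.54508325 -204.49627486]
 [ 479.72556128 -146.88193924]] [ 503.17707663 -202.83464501   54.        ] side [[ 563.52858368 -198.42366821]
 [ 525.63160545 -257.09241597]
 [ 442.3735562  -202.58487872]
 [ 480.92731818 -147.13179406]] [ 503.11526588 -201.30818924   54.        ]
lens [ 69.5936848  100.11452261  68.5696698 ]
handle top [[ 515.83898653 -199.77618532  128.        ]
 [ 504.55720981 -215.47788026  128.        ]
 [ 490.1107025  -203.73504604  128.        ]
 [ 502.16192603 -190.29093272  128.        ]]
[[ 514.93949631 -200.23426643  128.        ]
 [ 504.40520475 -212.17882776  128.        ]
 [ 490.40812503 -202.22067682  128.        ]
 [ 501.49507108 -187.59279645  128.        ]]
```

The jig yaw is about -29.6° and the blank about -32.5°, 43 x 72 mm, roughly 47 mm and 36 mm short of the fences. The handle is at about (503,-202) with its flats at about -35°. First I turn the tool.

{"name": "apply_moves", "arguments": {"targets": [[0,[0,0,0],[0,6.9,0]],[0,[0,0,0],[0,6.9,0]],[0,[0,0,0],[0,6.9,0]],[0,[0,0,0],[0,6.9,0]],[0,[0,0,0],[0,6.9,0]],[0,[0,0,0],[0,6.9,0]],[0,[0,0,0],[0,6.9,0]],[0,[0,0,0],[0,6.9,0]],[0,[0,0,0],[0,6.9,0]],[0,[0,0,0],[0,6.9,0]],[0,[0,0,0],[0,6.9,0]],[0,[0,0,0],[0,6.9,0]]]}}

```text
time_s: 1.35
eef_pos: [237.4, 605.1, 206.7]
orientation: [-0.701, 0.701, -0.09, 0.09]
force: [0.1, 0.2, -0.2]
opening: 85.5
```

{"name": "apply_moves", "arguments": {"targets": [[0,[0,0,0],[0,6.9,0]],[0,[0,0,0],[0,6.9,0]],[0,[0,0,0],[0,6.9,0]],[0,[0,0,0],[0,0,0]]]}}

```text
time_s: 1.68
eef_pos: [237.4, 605.1, 206.7]
orientation: [-0.674, 0.674, -0.213, 0.213]
force: [0.1, -0.2, -0.4]
opening: 85.2
```

```bash
cat >> h.py <<'E'
def delta(target):
    s=bot.sense();R=toolR(s);d=(np.array(target)-s["eef_pos"])@R/10
    print("pos",s["eef_pos"].round(1),"yaw",np.degrees(np.arctan2(R[1,0],R[0,0])).round(2),"ydir",R[:,1].round(4),"need tool cm",d.round(3),"t",s["time_s"],"F",s["force"].round(2))
E
python3 -c "
from h import *
delta([503,-202,205])"
```

```text
pos [237.4 605.1 206.7] yaw -35.03 ydir [-0. -0. -1.] need tool cm [ 68.072   0.171 -50.846] t 1.6833 F [ 0.1  -0.23 -0.35]
```

{"name": "apply_moves", "arguments": {"targets": [[0,[2.8,0,-2.1],[0,0,0]],[0,[2.8,0,-2.1],[0,0,0]],[0,[2.8,0,-2.1],[0,0,0]],[0,[2.8,0,-2.1],[0,0,0]],[0,[2.8,0,-2.1],[0,0,0]],[0,[2.8,0,-2.1],[0,0,0]],[0,[2.8,0,-2.1],[0,0,0]],[0,[2.8,0,-2.1],[0,0,0]],[0,[2.8,0,-2.1],[0,0,0]],[0,[2.8,0,-2.1],[0,0,0]],[0,[2.8,0,-2.1],[0,0,0]],[0,[2.8,0,-2.1],[0,0,0]]]}}

```text
time_s: 2.68
eef_pos: [368.8, 204.6, 207.0]
orientation: [0.675, -0.675, 0.21, -0.211]
force: [0.4, 0.7, 0.4]
opening: 85.4
```

{"name": "apply_moves", "arguments": {"targets": [[0,[2.8,0,-2.1],[0,0,0]],[0,[2.8,0,-2.1],[0,0,0]],[0,[2.8,0,-2.1],[0,0,0]],[0,[2.8,0,-2.1],[0,0,0]],[0,[2.8,0,-2.1],[0,0,0]],[0,[2.8,0,-2.1],[0,0,0]],[0,[2.8,0,-2.1],[0,0,0]],[0,[2.8,0,-2.1],[0,0,0]],[0,[2.8,0,-2.1],[0,0,0]],[0,[2.8,0,-2.1],[0,0,0]],[0,[2.8,0,-2.1],[0,0,0]],[0,[2.8,0,-2.1],[0,0,0]]]}}

```text
time_s: 3.68
eef_pos: [500.2, -194.7, 206.9]
orientation: [0.675, -0.675, 0.211, -0.211]
force: [0.2, 0.6, -1.0]
opening: 85.3
```

{"name": "apply_moves", "arguments": {"targets": [[0,[0.8,0,-0.4],[0,0,0]],[0,[0,0,0],[0,0,0]],[0,[0,0,0],[0,0,0]]]}}

```text
time_s: 3.93
eef_pos: [504.0, -200.4, 206.4]
orientation: [0.675, -0.674, 0.212, -0.211]
force: [-0.2, 0.4, -1.2]
opening: 85.8
```

```bash
python3 -c "
from h import *
delta([503,-202,69]);s=bot.sense();c=wristcam(bot.read_camera('wrist'),s);cv2.imwrite('pics/w1.png',c['image'][:,:,::-1])
print(c['R'],c['t']);print(proj(c,[[503,-202,128],[503,-202,62]]))"
```

```text
pos [ 504.  -200.4  206.4] yaw -34.86 ydir [-8.e-04  9.e-04 -1.e+00] need tool cm [ 0.029 13.743 -0.191] t 3.9333 F [-0.17  0.39 -1.18]
[[ 8.20380565e-01 -5.71817878e-01 -2.05873406e-04]
 [-5.41154375e-01 -7.76504203e-01  3.22789662e-01]
 [-1.84736761e-01 -2.64698956e-01 -9.46470703e-01]] [-528.54852238   75.10610099  420.92074765]
[[322.08211142 243.43720581]
 [322.21528557 218.13039437]]
```

View pics/w1.png

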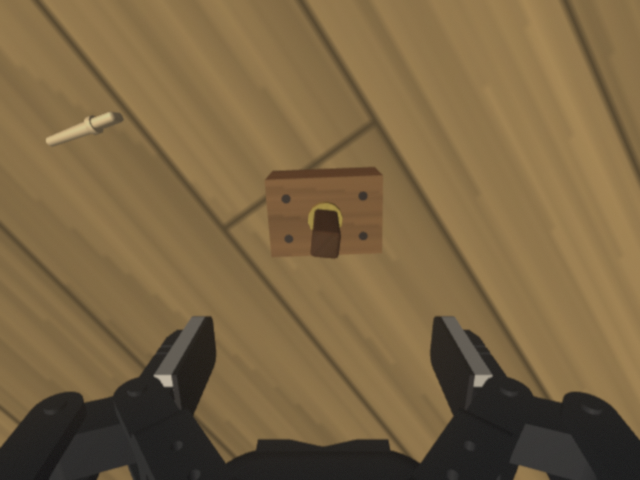

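```bash
python3 -c "
from h import *
c=bot.read_camera('wrist');crop(c['image'],255,155,395,270,5,'w1c.png')"
```

```text
(no output)
```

View pics/w1c.png

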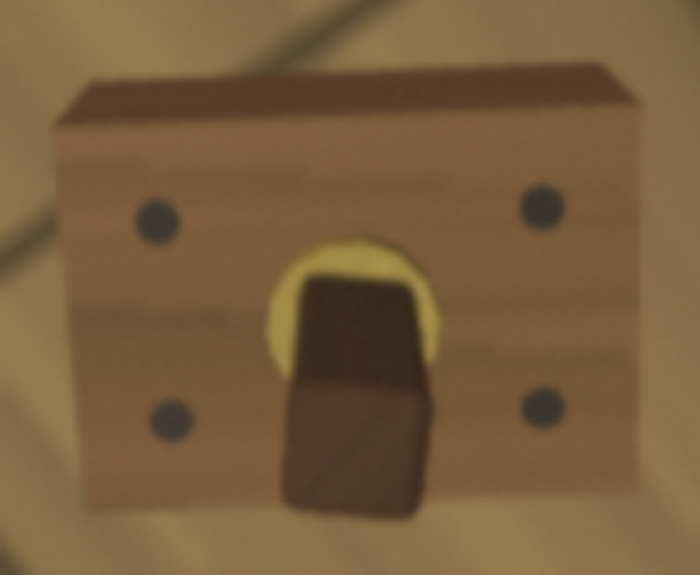

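```bash
python3 -c "
from h import *
s=bot.sense();c=wristcam(bot.read_camera('wrist'),s)
def px(l,f,o): return (np.array(l)+.5)/f-.5+np.array(o)
P=ray(c,px([(293,383),(430,392),(415,519),(284,508)],5,(255,155)),128)
print(P,P.mean(0))
e=np.diff(np.r_[P,P[:1]],axis=0);print(np.degrees(np.arctan2(e[:,1],e[:,0])),np.linalg.norm(e,axis=1))
B=ray(c,px([(57,124),(641,103),(637,490),(86,510)],5,(255,155)),54)
print(B,B.mean(0))
e=np.diff(np.r_[B,B[:1]],axis=0);print(np.degrees(np.arctan2(e[:,1],e[:,0])),np.linalg.norm(e,axis=1))
D=ray(c,px([(157,222),(542,207),(543,407),(172,421)],5,(255,155)),54)
print(D.mean(0))
"
```

```text
[[ 502.97871751 -190.41537539  128.        ]
 [ 517.56358461 -202.12075266  128.        ]
 [ 505.48468422 -216.32774839  128.        ]
 [ 491.44010992 -204.56113327  128.        ]] [ 504.36677406 -203.35625243  128.        ]
[ -38.74948361 -130.37145219  140.04355523   50.79608649] [18.70118193 18.64774952 18.3222078  18.25491526]
[[ 482.02100808 -147.95215728   54.        ]
 [ 564.97878813 -201.32176937   54.        ]
 [ 527.59641408 -260.07351858   54.        ]
 [ 443.66280859 -206.40820489   54.        ]] [ 504.56475472 -203.93891253   54.        ]
[ -32.75457976 -122.46765022  147.40604016   56.72756595] [98.64232745 69.63626874 99.62337087 69.91752978]
[ 504.05583792 -204.17327557   54.        ]
```

{"name": "apply_moves", "arguments": {"targets": [[0,[0.15,0,-0.19],[0,4.7,0]],[0,[0,2.5,0],[0,0,0]],[0,[0,2.5,0],[0,0,0]],[0,[0,2.5,0],[0,0,0]],[0,[0,2.5,0],[0,0,0]],[0,[0,2.0,0],[0,0,0]],[0,[0,1.0,0],[0,0,0]],[0,[0,0.6,0],[0,0,0]],[0,[0,0,0],[0,0,0]],[0,[0,0,0],[0,0,0]]]}}

```text
time_s: 4.92
eef_pos: [505.0, -203.0, 71.8]
orientation: [-0.665, 0.665, -0.239, 0.24]
force: [0.5, -0.6, 0.6]
opening: 85.2
```

```bash
python3 -c "
from h import *
delta([503.9,-202.8,69]);s=bot.sense();c=wristcam(bot.read_camera('wrist'),s);cv2.imwrite('pics/w2.png',c['image'][:,:,::-1])"
```

```text
pos [ 505.  -203.    71.8] yaw -39.58 ydir [ 1.4e-03 -7.0e-04 -1.0e+00] need tool cm [-0.102  0.284 -0.052] t 4.9167 F [ 0.52 -0.65  0.65]
```

View pics/w2.png

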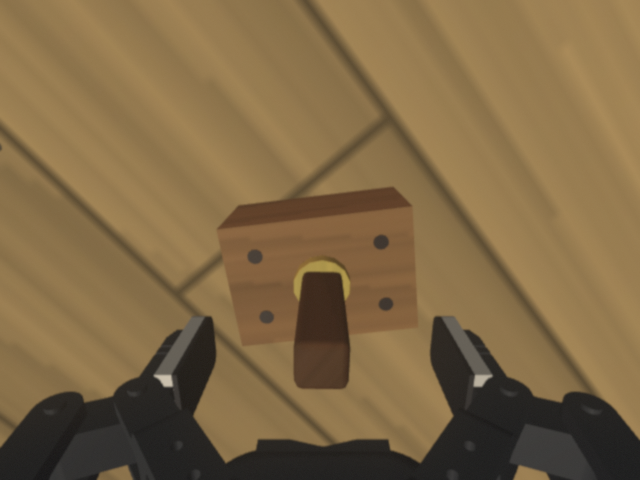

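The handle is now square to the jaws and centred between them: top face about (322,365), fingers at 215 and 432. I close.

{"name": "apply_moves", "arguments": {"targets": [[0,[-0.05,0.2,-0.05],[0,0,0]],[255,[0,0,0],[0,0,0]],[255,[0,0,0],[0,0,0]],[255,[0,0,0],[0,0,0]],[255,[0,0,0],[0,0,0]],[255,[0,0,0],[0,0,0]],[255,[0,0,0],[0,0,0]],[255,[0,0,0],[0,0,0]],[255,[0,0,0],[0,0,0]],[255,[0,0,0],[0,0,0]],[255,[0,0,0],[0,0,0]],[255,[0,0,0],[0,0,0]]]}}

```text
time_s: 5.97
eef_pos: [503.8, -203.3, 68.9]
orientation: [-0.665, 0.665, -0.239, 0.24]
force: [0.7, -0.2, 1.4]
opening: 19.1
```

{"name": "apply_moves", "arguments": {"targets": [[255,[0,0,0],[0,0,0]],[255,[0,0,0],[0,0,0]],[255,[0,0,0],[0,0,0]]]}}

```text
time_s: 6.22
eef_pos: [503.8, -203.3, 68.9]
orientation: [-0.665, 0.665, -0.239, 0.24]
force: [0.4, -1.4, 1.5]
opening: 19.5
```

```bash
python3 -c "
from h import *
delta([503.9,-202.8,69]);s=bot.sense();c=wristcam(bot.read_camera('wrist'),s);cv2.imwrite('pics/w3.png',c['image'][:,:,::-1]);print(bot.sense()['torque'])"
```

```text
pos [ 503.8 -203.3   68.9] yaw -39.62 ydir [ 4.e-04 -3.e-04 -1.e+00] need tool cm [-0.027 -0.009  0.044] t 6.2167 F [ 0.43 -1.43  1.51]
[-0.14008749 -0.11205026 -0.00951158]
```

View pics/w3.png

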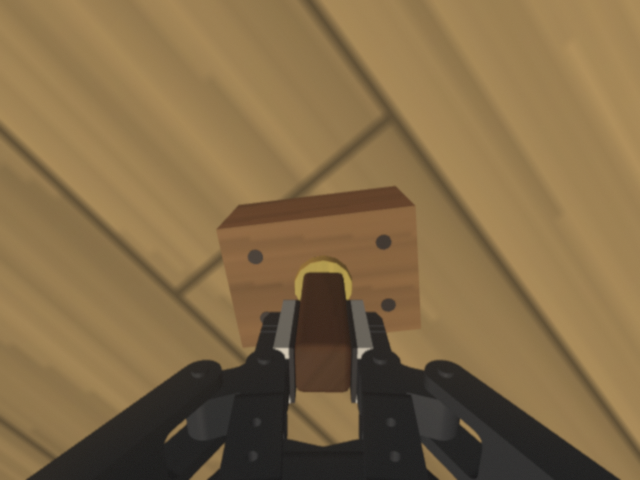

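Held: opening 19.5 mm, so the tip is at TCP z − 60.9. I lift, turn the tool to the jig's yaw, and carry it over.

{"name": "apply_moves", "arguments": {"targets": [[255,[0,-1,0],[0,0,0]],[255,[0,-2,0],[0,0,0]],[255,[0,-2.5,0],[0,0,0]],[255,[0,-2.5,0],[0,0,0]],[255,[0,-2,0],[0,0,0]],[255,[0,0,0],[0,-5,0]],[255,[0,0,0],[0,-5,0]]]}}

```text
time_s: 6.85
eef_pos: [504.3, -203.4, 171.1]
orientation: [-0.684, 0.684, -0.178, 0.18]
force: [-1.2, -0.8, -1.1]
opening: 19.2
```

{"name": "apply_moves", "arguments": {"targets": [[255,[-1.6,0,2.65],[0,0,0]],[255,[-1.6,0,2.65],[0,0,0]],[255,[-1.6,0,2.65],[0,0,0]],[255,[-1.6,0,2.65],[0,0,0]],[255,[-1.6,0,2.65],[0,0,0]],[255,[-1.6,0,2.65],[0,0,0]],[255,[-1.6,0,2.65],[0,0,0]],[255,[-1.6,0,2.65],[0,0,0]],[255,[-1.6,0,2.65],[0,0,0]],[255,[-1.6,0,2.65],[0,0,0]],[255,[-1.6,0,2.65],[0,0,0]],[255,[-1.6,0,2.65],[0,0,0]]]}}

```text
time_s: 7.85
eef_pos: [492.8, 169.6, 168.7]
orientation: [-0.683, 0.684, -0.181, 0.18]
force: [1.0, 0.2, -0.6]
opening: 19.0
```

{"name": "apply_moves", "arguments": {"targets": [[255,[0,0,0],[0,0,0]],[255,[0,0,0],[0,0,0]],[255,[0,0,0],[0,0,0]]]}}

```text
time_s: 8.1
eef_pos: [493.4, 167.9, 168.5]
orientation: [-0.683, 0.684, -0.181, 0.18]
force: [-0.0, -0.4, -1.5]
opening: 19.2
```

```bash
python3 -c "
from h import *
delta([493.5,168.7,81.5]);s=bot.sense();c=wristcam(bot.read_camera('wrist'),s);cv2.imwrite('pics/w4.png',c['image'][:,:,::-1]);print(s['torque'])"
```

```text
pos [493.4 167.9 168.5] yaw -29.59 ydir [-1.1e-03 -6.0e-04 -1.0e+00] need tool cm [-0.024  8.7    0.086] t 8.1 F [-0.04 -0.36 -1.47]
[ 0.03245081 -0.00940312 -0.07788779]
```

View pics/w4.png

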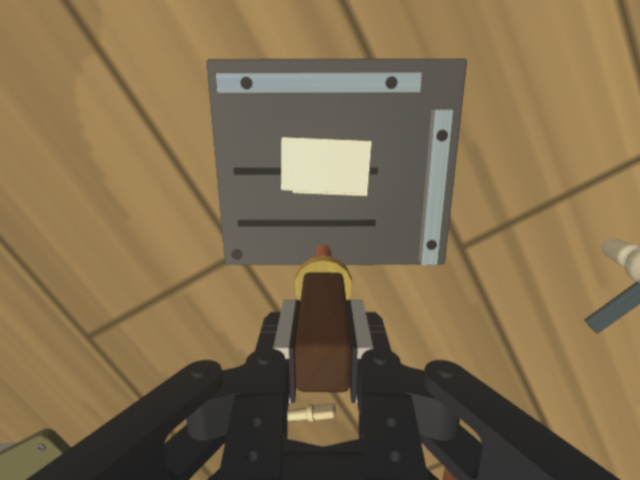

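```bash
cat >> h.py <<'E'
def cream(im):
    h=cv2.cvtColor(im,cv2.COLOR_RGB2HSV).astype(int);i=im.astype(int)
    m=((i[...,0]>165)&(i[...,1]>160)&(i[...,0]-i[...,2]>12)&(h[...,1]<100)).astype(np.uint8)
    return m
def big(m,near=None):
    n,l,st,ce=cv2.connectedComponentsWithStats(m)
    k=1+np.argmax(st[1:,4]);return (l==k).astype(np.uint8),st[k],ce[k]
E
python3 -c "
from h import *
s=bot.sense();c=wristcam(bot.read_camera('wrist'),s);im=c['image']
crop(im,200,50,480,275,2.8,'w4c.png')
for p in [(320,165),(320,83),(320,92),(320,94),(320,97),(440,180),(433,180),(429,180),(426,180),(390,200)]: print(p,im[p[1],p[0]])
m,st,ce=big(cream(im));print(st,ce)
"
```

```text
(320, 165) [226 223 189]
(320, 83) [153 164 163]
(320, 92) [113 114 109]
(320, 94) [95 92 84]
(320, 97) [97 94 86]
(440, 180) [150 160 154]
(433, 180) [152 163 158]
(429, 180) [151 160 155]
(426, 180) [119 113 103]
(390, 200) [92 89 82]
[ 281  137   90   59 4809] [324.47369515 165.54460387]
```

View pics/w4c.png

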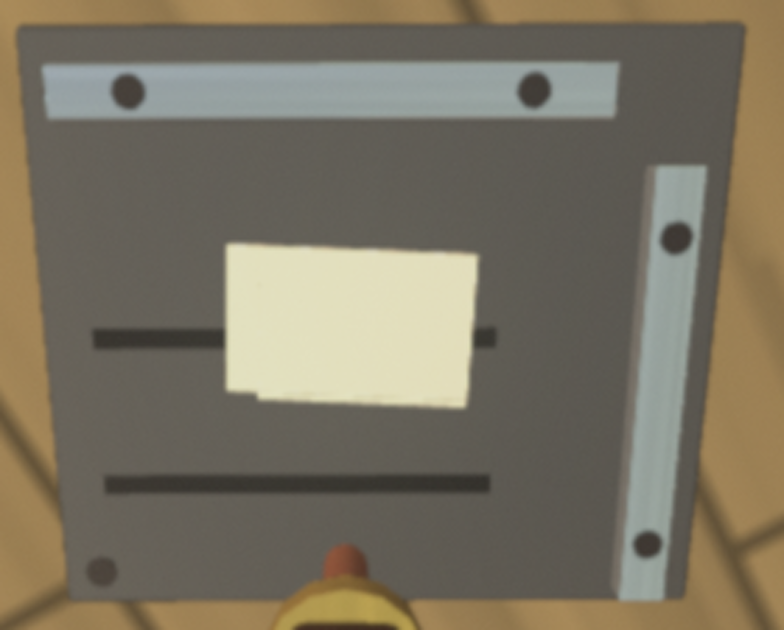

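```bash
cat >> h.py <<'E'
def jigfit(c,pts,names=None):
    pass
E
python3 -c "
from h import *
s=bot.sense();c=wristcam(bot.read_camera('wrist'),s);im=c['image']
def px(l,f,o): return (np.array(l)+.5)/f-.5+np.array(o)
o=(200,50)
def show(n,l,z):
    P=ray(c,px(l,2.8,o),z);e=np.diff(np.r_[P,P[:1]],axis=0)
    print(n,P[:,:2].round(1).tolist(),'ang',np.degrees(np.arctan2(e[:,1],e[:,0])).round(2),'len',np.linalg.norm(e,axis=1).round(1));return P
J=show('jig',[(20,29),(744,24),(684,598),(70,598)],18);print(J.mean(0))
L=show('left inner bottom',[(47,118),(616,117)],30);L=show('left z18',[(47,118),(616,117)],18)
F=show('far bottom',[(646,166),(612,592)],18)
B=show('blank',[(227,243),(479,254),(467,408),(228,392)],25);show('mid',[(257,399)],25)
print('tip check', proj(c,[s['eef_pos']+[0,0,-61]]))
"
```

```text
jig [[477.5, 315.7], [649.1, 219.2], [566.8, 72.5], [394.4, 170.9]] ang [ -29.34 -119.32  150.28   60.17] len [196.9 168.2 198.4 166.9]
[521.95557385 194.54754948  18.        ]
left inner bottom [[473.3, 291.4], [606.2, 215.9]] ang [-29.61 150.39] len [152.8 152.8]
left z18 [[470.9, 293.5], [608.9, 215.0]] ang [-29.61 150.39] len [158.8 158.8]
far bottom [[610.9, 199.1], [547.4, 85.9]] ang [-119.27   60.73] len [129.7 129.7]
blank [[497.6, 239.9], [558.2, 201.9], [534.7, 164.2], [475.5, 203.5]] ang [ -32.12 -121.96  146.42   58.64] len [71.5 44.4 71.1 42.6]
mid [[481.9, 197.5]] ang [0.] len [0.]
tip check [[321.76513397 249.38085356]]
```

The picture shows the jig square to the view, the left fence's lower line at about row 92 and the far fence's inner foot at about column 427. The blank sits at (281..371, 137..196), and the shaft tip is at (322,248), within about 2 px of prediction. The jig origin is about (521.5,195.1), with fence lengths and points agreeing to under 1 mm. I descend beside the -y edge.

{"name": "apply_moves", "arguments": {"targets": [[255,[0.3,0,0],[0,0,0]],[255,[0,2.5,0],[0,0,0]],[255,[0,2.5,0],[0,0,0]],[255,[0,2,0],[0,0,0]],[255,[0,1,0],[0,0,0]],[255,[0,0.5,0],[0,0,0]],[255,[0,0,0],[0,0,0]],[255,[0,0,0],[0,0,0]]]}}

```text
time_s: 8.92
eef_pos: [497.3, 166.6, 84.7]
orientation: [0.684, -0.683, 0.18, -0.181]
force: [-0.8, 0.4, -1.1]
opening: 19.2
```

```bash
cat >> h.py <<'E'
JO=np.array([521.5,195.1]);ja=np.radians(-29.6);JX=np.array([np.cos(ja),np.sin(ja)]);JY=np.array([-JX[1],JX[0]])
def tojig(P): 
    P=np.atleast_2d(P)[:,:2]-JO;return np.c_[P@JX,P@JY]
def look(name,box=None,f=1):
    s=bot.sense();c=wristcam(bot.read_camera('wrist'),s)
    if box: crop(c['image'],*box,f,name)
    else: cv2.imwrite('pics/'+name,c['image'][:,:,::-1])
    F=s['force'][:2];print('t',round(s['time_s'],2),'tip jig',tojig(s['eef_pos']).round(2),'tipz',round(s['eef_pos'][2]-60.9,1),'F jig',np.round([F@JX,F@JY,s['force'][2]],2),'tq',s['torque'].round(3))
    return c
E
python3 -c "
from h import *
c=look('w5.png')"
```

```text
t 8.92 tip jig [[ -6.93 -36.73]] tipz 23.8 F jig [-0.92 -0.05 -1.11] tq [ 0.014  0.012 -0.003]
```

View pics/w5.png

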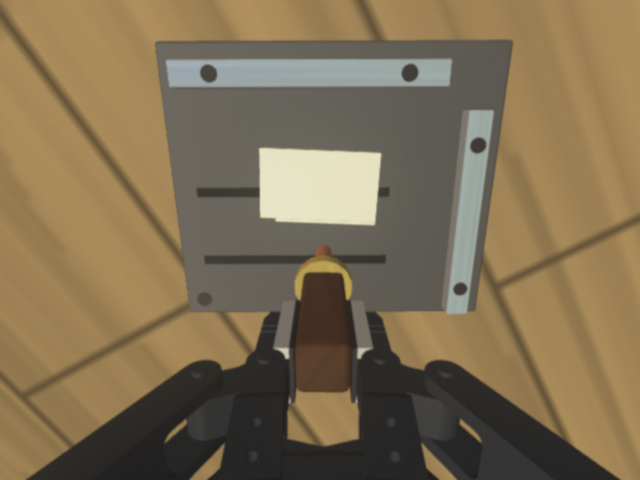

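{"name": "apply_moves", "arguments": {"targets": [[255,[-0.05,0.3,0],[0,0,0]],[255,[0,0,0.4],[0,0,0]],[255,[0,0,0.4],[0,0,0]],[255,[0,0,0.2],[0,0,0]],[255,[0,0,0],[0,0,0]],[255,[0,0,0],[0,0,0]]]}}

```text
time_s: 9.47
eef_pos: [501.1, 175.9, 80.8]
orientation: [-0.684, 0.684, -0.181, 0.181]
force: [0.9, -0.6, -1.5]
opening: 19.0
```

```bash
python3 -c "
from h import *
c=look('w6.png',(240,130,400,290),4)"
```

```text
t 9.47 tip jig [[ -8.25 -26.76]] tipz 19.9 F jig [ 1.06 -0.11 -1.52] tq [-0.018  0.012 -0.027]
```

View pics/w6.png

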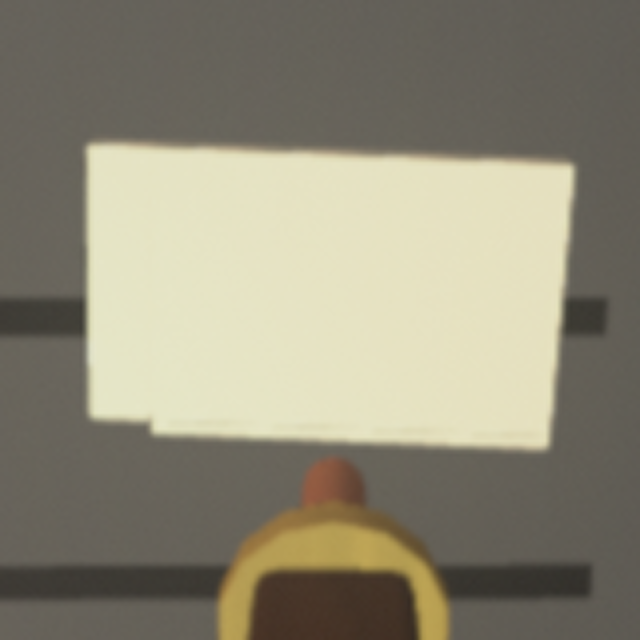

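{"name": "apply_moves", "arguments": {"targets": [[255,[0,0,0.15],[0,0,0]],[255,[0,0,0.15],[0,0,0]],[255,[0,0,0.15],[0,0,0]],[255,[0,0,0.15],[0,0,0]],[255,[0,0,0.15],[0,0,0]],[255,[0,0,0.15],[0,0,0]],[255,[0,0,0.15],[0,0,0]],[255,[0,0,0.15],[0,0,0]]]}}

```text
time_s: 10.18
eef_pos: [507.0, 186.2, 80.7]
orientation: [-0.684, 0.684, -0.181, 0.181]
force: [-0.0, -0.4, -1.2]
opening: 19.3
```

```bash
python3 -c "
from h import *
c=look('w7.png',(240,70,480,250),3.3)"
```

```text
t 10.18 tip jig [[ -8.24 -14.94]] tipz 19.8 F jig [ 0.19 -0.37 -1.22] tq [-0.129  0.122  0.017]
```

View pics/w7.png

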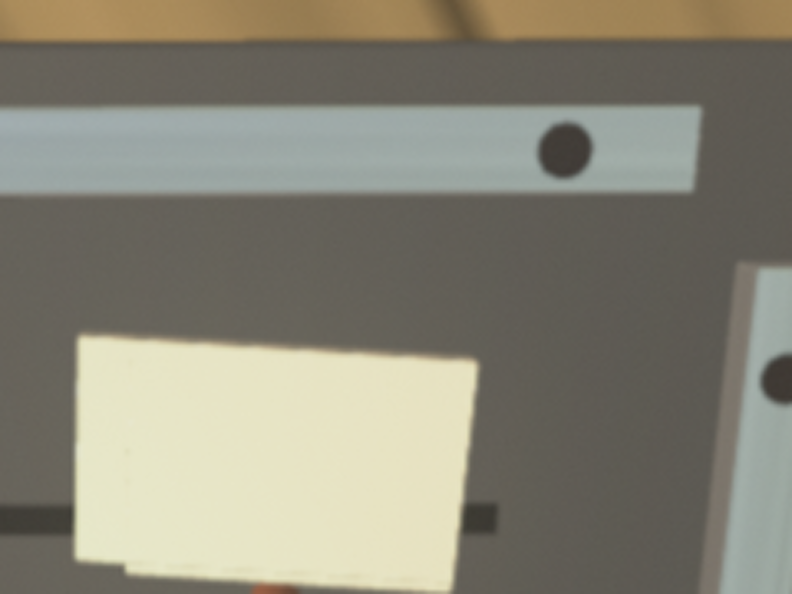

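{"name": "apply_moves", "arguments": {"targets": [[255,[0,0,-0.3],[0,0,0]],[255,[0.45,0,0],[0,0,0]],[255,[0,0,0.2],[0,0,0]],[255,[0,0,0.15],[0,0,0]],[255,[0,0,0.15],[0,0,0]],[255,[0,0,0.15],[0,0,0]],[255,[0,0,0.15],[0,0,0]],[255,[0,0,0.15],[0,0,0]],[255,[0,0,0.15],[0,0,0]],[255,[0,0,0.15],[0,0,0]],[255,[0,0,0.15],[0,0,0]]]}}

```text
time_s: 11.15
eef_pos: [516.3, 193.6, 80.7]
orientation: [-0.684, 0.684, -0.181, 0.181]
force: [-0.5, -0.7, -0.3]
opening: 19.4
```

```bash
python3 -c "
from h import *
c=look('w8.png',(230,70,470,250),3.3)"
```

```text
t 11.15 tip jig [[-3.75 -3.91]] tipz 19.8 F jig [-0.04 -0.85 -0.32] tq [-0.113  0.131 -0.019]
```

View pics/w8.png

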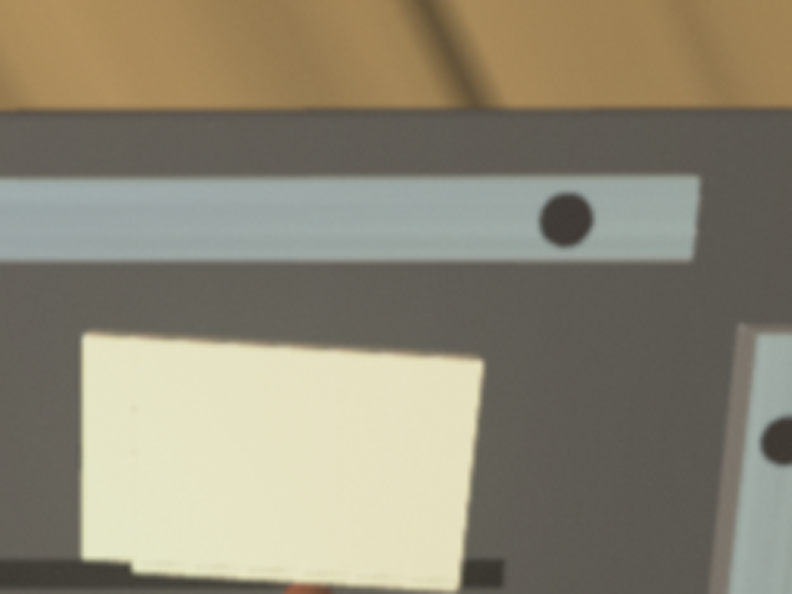

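{"name": "apply_moves", "arguments": {"targets": [[255,[0,0,-0.3],[0,0,0]],[255,[0.7,0,0],[0,0,0]],[255,[0,0,0.2],[0,0,0]],[255,[0,0,0.15],[0,0,0]],[255,[0,0,0.15],[0,0,0]],[255,[0,0,0.15],[0,0,0]],[255,[0,0,0.15],[0,0,0]],[255,[0,0,0.15],[0,0,0]],[255,[0,0,0.15],[0,0,0]]]}}

```text
time_s: 11.95
eef_pos: [526.3, 197.1, 80.7]
orientation: [-0.684, 0.684, -0.181, 0.181]
force: [-0.8, -0.7, -0.6]
opening: 19.2
```

```bash
python3 -c "
from h import *
c=look('w9.png',(230,70,470,250),3.3)"
```

```text
t 11.95 tip jig [[3.23 4.11]] tipz 19.8 F jig [-0.35 -1.06 -0.65] tq [-0.195  0.051  0.028]
```

View pics/w9.png

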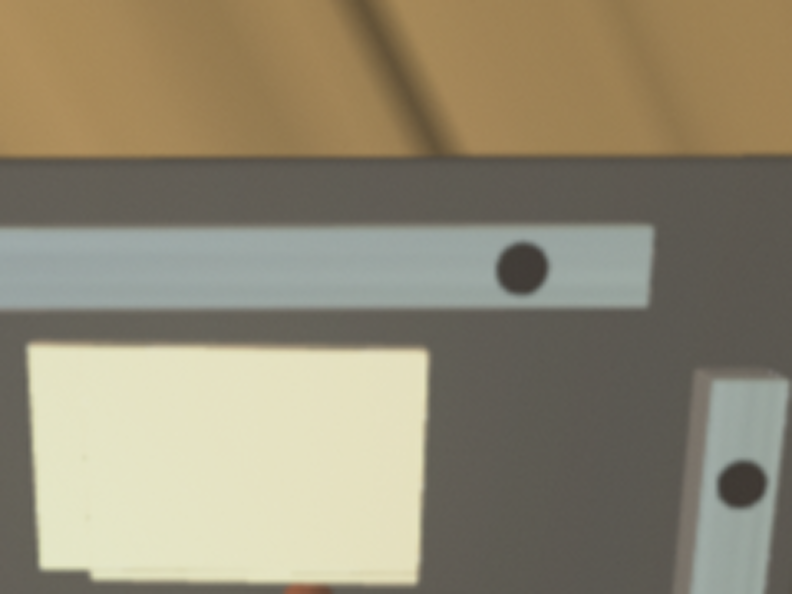

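{"name": "apply_moves", "arguments": {"targets": [[255,[0,0,-0.3],[0,0,0]],[255,[-0.5,0,0],[0,0,0]],[255,[0,0,0.2],[0,0,0]],[255,[0,0,0.15],[0,0,0]],[255,[0,0,0.15],[0,0,0]],[255,[0,0,0.15],[0,0,0]],[255,[0,0,0.1],[0,0,0]],[255,[0,0,0],[0,0,0]]]}}

```text
time_s: 12.67
eef_pos: [524.4, 203.5, 80.7]
orientation: [0.684, -0.684, 0.181, -0.181]
force: [0.9, 0.0, -0.4]
opening: 19.3
```

```bash
python3 -c "
from h import *
c=look('w10.png',(230,70,470,250),3.3)"
```

```text
t 12.67 tip jig [[-1.66  8.71]] tipz 19.8 F jig [ 0.75  0.47 -0.43] tq [ 0.005  0.028 -0.015]
```

View pics/w10.png

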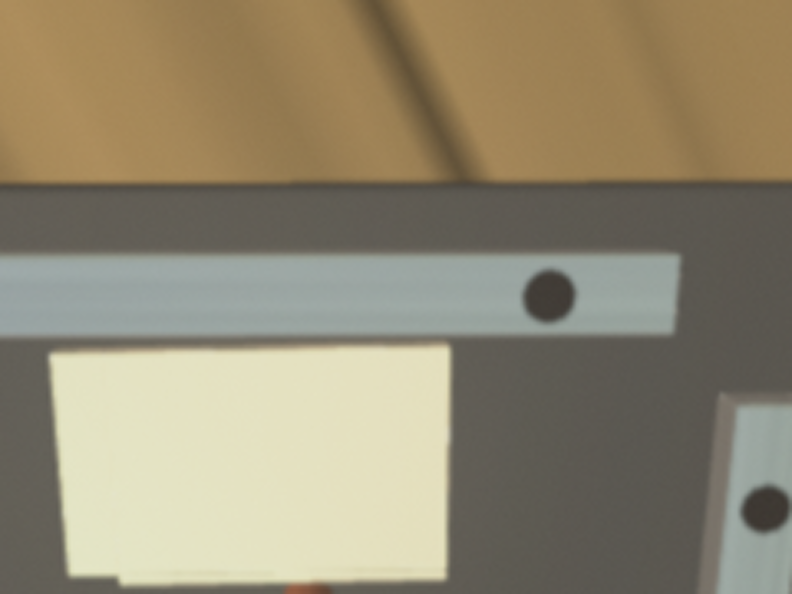

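{"name": "apply_moves", "arguments": {"targets": [[255,[0,0,-0.3],[0,0,0]],[255,[-0.4,0,0],[0,0,0]],[255,[0,0,0],[0,0,0]]]}}

```text
time_s: 12.97
eef_pos: [518.6, 202.7, 80.6]
orientation: [-0.684, 0.684, -0.181, 0.181]
force: [-0.6, 0.4, -0.8]
opening: 19.5
```

```bash
cat >> h.py <<'E'
def feel(n=6):
    A=[]
    for i in range(n):
        s=bot.sense();A.append(np.r_[s['force'],s['torque'],tojig(s['eef_pos'])[0]]);bot.read_camera('wrist')
    A=np.array(A);m=A.mean(0);sd=A.std(0)
    print('t',round(s['time_s'],2),'Fjig',np.round([m[:2]@JX,m[:2]@JY,m[2]],2),'Tjig',np.round([m[3:5]@JX,m[3:5]@JY],3),'sdF',sd[:3].round(2),'sdT',sd[3:6].round(3),'tip',m[6:].round(2))
E
python3 -c "
from h import *
feel()"
```

```text
t 13.22 Fjig [-0.22  0.03 -1.  ] Tjig [0.001 0.012] sdF [0.28 0.29 0.4 ] sdT [0.029 0.024 0.016] tip [-5.92  5.36]
```

{"name": "apply_moves", "arguments": {"targets": [[255,[0,0,0.2],[0,0,0]],[255,[0,0,0.15],[0,0,0]],[255,[0,0,0.1],[0,0,0]],[255,[0,0,0.05],[0,0,0]],[255,[0,0,0.05],[0,0,0]]]}}

```text
time_s: 13.68
eef_pos: [521.9, 207.4, 80.7]
orientation: [-0.684, 0.684, -0.181, 0.181]
force: [-0.5, -0.3, -0.3]
opening: 19.2
```

```bash
python3 -c "
from h import *
feel(4)
c=look('w11.png',(230,70,470,250),3.3)"
```

```text
t 13.83 Fjig [ 0.05 -0.54 -0.65] Tjig [-0.155 -0.007] sdF [0.58 0.23 0.56] sdT [0.038 0.042 0.032] tip [-5.7  10.96]
t 13.88 tip jig [[-5.72 10.94]] tipz 19.8 F jig [ 0.56  0.07 -0.74] tq [-0.079  0.049 -0.019]
```

View pics/w11.png

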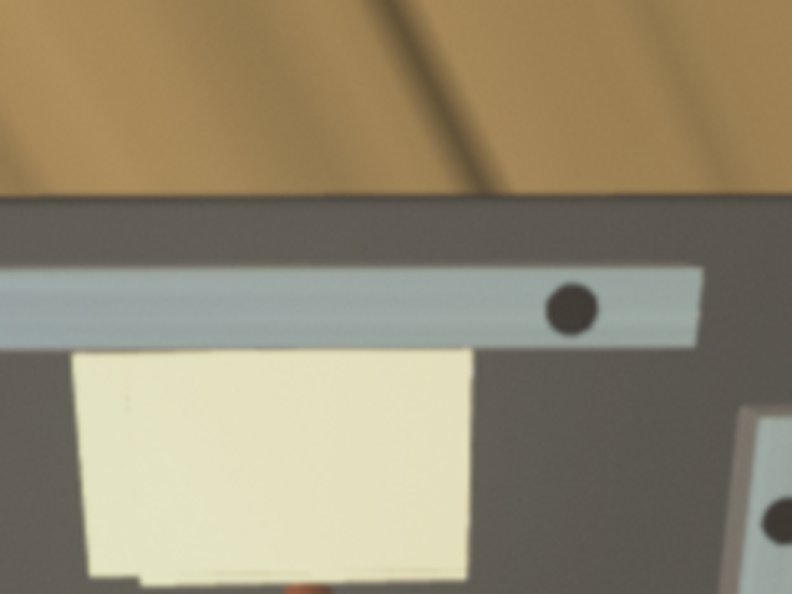

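{"name": "apply_moves", "arguments": {"targets": [[255,[0,0,-0.3],[0,0,0]],[255,[-0.7,0,0],[0,0,0]],[255,[0,0,0.2],[0,0,0]],[255,[0,0,0.1],[0,0,0]],[255,[0,0,0.05],[0,0,0]],[255,[0,0,0.05],[0,0,0]]]}}

```text
time_s: 14.43
eef_pos: [515.8, 211.6, 80.6]
orientation: [-0.683, 0.684, -0.181, 0.18]
force: [-1.7, -2.6, 0.2]
opening: 19.4
```

```bash
python3 -c "
from h import *
feel(4)
c=look('w12.png',(230,70,470,250),3.3)"
```

```text
t 14.58 Fjig [-1.24 -2.13  0.14] Tjig [-0.566  0.283] sdF [0.68 0.91 0.46] sdT [0.055 0.043 0.037] tip [-13.06  11.53]
t 14.63 tip jig [[-13.    11.54]] tipz 19.5 F jig [-1.08 -2.12 -0.74] tq [-0.334  0.55   0.017]
```

View pics/w12.png

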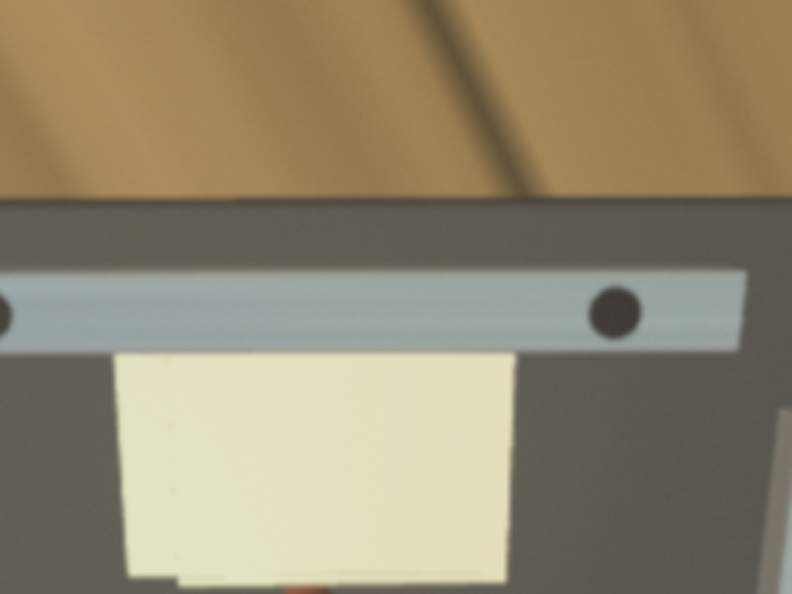

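```bash
cat >> h.py <<'E'
def cpx(l,f,o): return (np.array(l)+.5)/f-.5+np.array(o)
E
python3 -c "
from h import *
s=bot.sense();c=wristcam(bot.read_camera('wrist'),s)
o=(230,70)
print('blank',tojig(ray(c,cpx([(114,354),(516,353),(507,583),(128,577),(179,586)],3.3,o),25)).round(1).tolist())
print('fence',tojig(ray(c,cpx([(0,353),(738,350)],3.3,o),30)).round(1).tolist())
"
```

```text
blank [[-46.7, 58.9], [24.8, 59.0], [25.4, 15.6], [-46.2, 16.8], [-36.7, 15.0]]
fence [[-65.8, 59.9], [62.6, 60.3]]
```

{"name": "apply_moves", "arguments": {"targets": [[255,[0,0,-0.5],[0,0,0]],[255,[-1.2,0,-0.5],[0,0,0]],[255,[-2,0,0],[0,0,0]],[255,[-1.5,0,0],[0,0,0]],[255,[0,0,0],[0,0,0]]]}}

```text
time_s: 15.15
eef_pos: [468.8, 227.3, 80.6]
orientation: [0.684, -0.683, 0.18, -0.18]
force: [-0.0, -0.1, -1.0]
opening: 19.2
```

```bash
python3 -c "
from h import *
feel(3)
c=look('w13.png',(250,40,570,280),2.5)"
```

```text
t 15.25 Fjig [-0.04 -0.18 -1.04] Tjig [0.038 0.002] sdF [0.12 0.13 0.31] sdT [0.016 0.031 0.019] tip [-60.62   2.2 ]
t 15.3 tip jig [[-59.29   2.46]] tipz 20.3 F jig [-0.82 -0.03 -1.85] tq [-0.022  0.001  0.006]
```

View pics/w13.png

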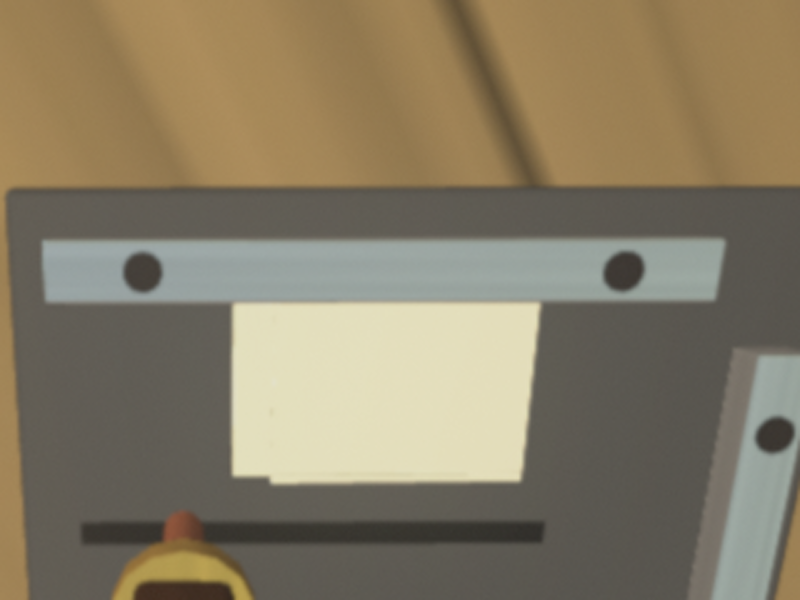

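{"name": "apply_moves", "arguments": {"targets": [[255,[0,0,1.5],[0,0,0]],[255,[0,0,1.5],[0,0,0]],[255,[0,0,0.5],[0,0,0]],[255,[0.3,0,0],[0,0,0]],[255,[0.3,0,0],[0,0,0]],[255,[0.2,0,0],[0,0,0]],[255,[0.15,0,0],[0,0,0]],[255,[0.15,0,0],[0,0,0]],[255,[0.15,0,0],[0,0,0]],[255,[0.15,0,0],[0,0,0]],[255,[0.15,0,0],[0,0,0]]]}}

```text
time_s: 16.27
eef_pos: [501.3, 248.9, 80.7]
orientation: [-0.684, 0.684, -0.181, 0.181]
force: [0.2, -0.1, -0.9]
opening: 19.2
```

```bash
python3 -c "
from h import *
feel(2)
c=look('w14.png',(230,100,550,340),2.5)"
```

```text
t 16.32 Fjig [ 0.05  0.03 -0.5 ] Tjig [-0.031  0.095] sdF [0.17 0.07 0.42] sdT [0.051 0.006 0.034] tip [-43.95  36.82]
t 16.37 tip jig [[-43.91  36.94]] tipz 19.9 F jig [-0.24 -0.   -0.46] tq [ 0.046 -0.027  0.01 ]
```

View pics/w14.png

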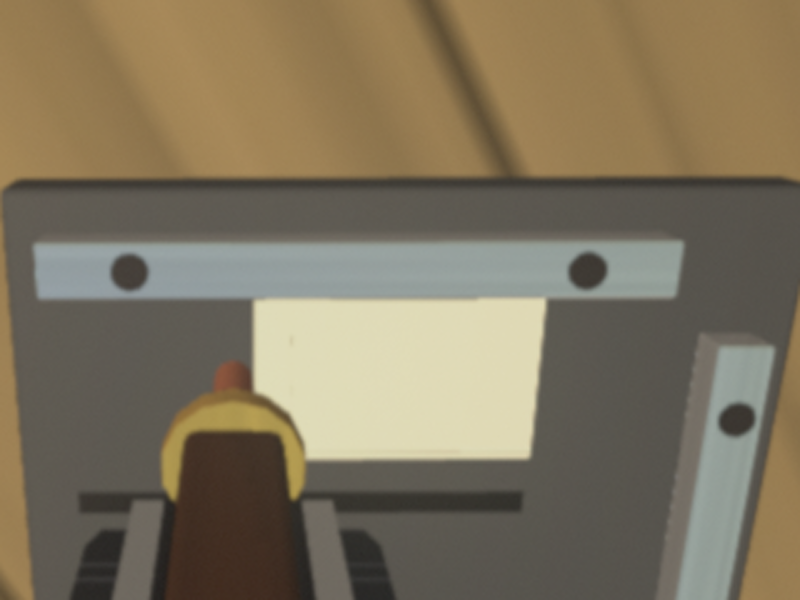

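{"name": "apply_moves", "arguments": {"targets": [[255,[0.15,0,0],[0,0,0]],[255,[0.15,0,0],[0,0,0]],[255,[0.15,0,0],[0,0,0]],[255,[0.15,0,0],[0,0,0]],[255,[0.15,0,0],[0,0,0]],[255,[0.15,0,0],[0,0,0]],[255,[0.15,0,0],[0,0,0]],[255,[0.15,0,0],[0,0,0]],[255,[0.15,0,0],[0,0,0]]]}}

```text
time_s: 17.17
eef_pos: [513.2, 242.3, 80.7]
orientation: [0.684, -0.684, 0.181, -0.181]
force: [-0.9, 0.6, -1.2]
opening: 19.1
```

```bash
python3 -c "
from h import *
c=look('w15.png',(230,100,550,340),2.5)"
```

```text
t 17.17 tip jig [[-30.57  36.96]] tipz 19.8 F jig [-1.07  0.08 -1.17] tq [ 0.08   0.205 -0.021]
```

View pics/w15.png

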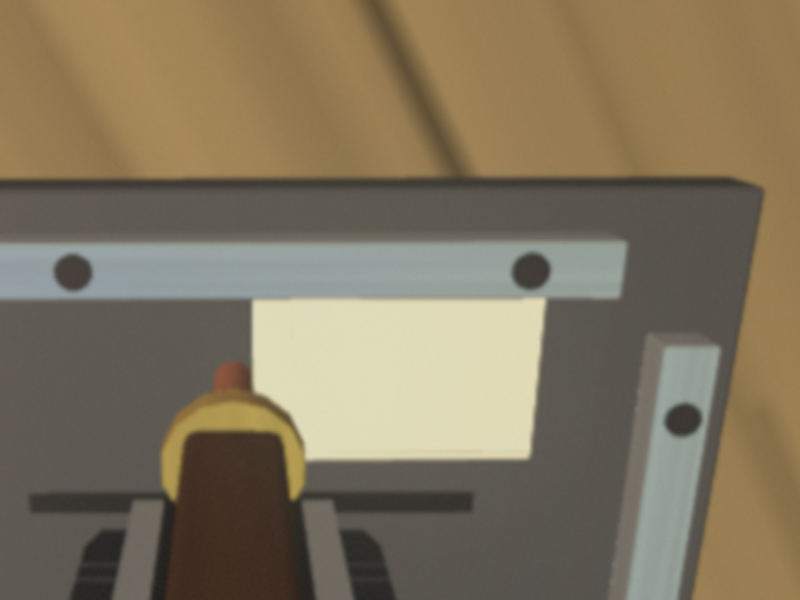

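{"name": "apply_moves", "arguments": {"targets": [[255,[0.15,0,0],[0,0,0]],[255,[0.15,0,0],[0,0,0]],[255,[0.15,0,0],[0,0,0]],[255,[0.15,0,0],[0,0,0]],[255,[0.15,0,0],[0,0,0]],[255,[0.15,0,0],[0,0,0]],[255,[0.15,0,0],[0,0,0]],[255,[0.15,0,0],[0,0,0]],[255,[0.15,0,0],[0,0,0]],[255,[0.15,0,0],[0,0,0]],[255,[0.15,0,0],[0,0,0]],[255,[0.15,0,0],[0,0,0]]]}}

```text
time_s: 18.22
eef_pos: [528.8, 233.4, 80.7]
orientation: [-0.684, 0.684, -0.181, 0.181]
force: [-1.7, -0.0, -1.5]
opening: 19.3
```

```bash
python3 -c "
from h import *
c=look('w16.png',(230,100,550,340),2.5)"
```

```text
t 18.22 tip jig [[-12.54  36.94]] tipz 19.8 F jig [-1.42 -0.84 -1.46] tq [0.046 0.186 0.008]
```

View pics/w16.png

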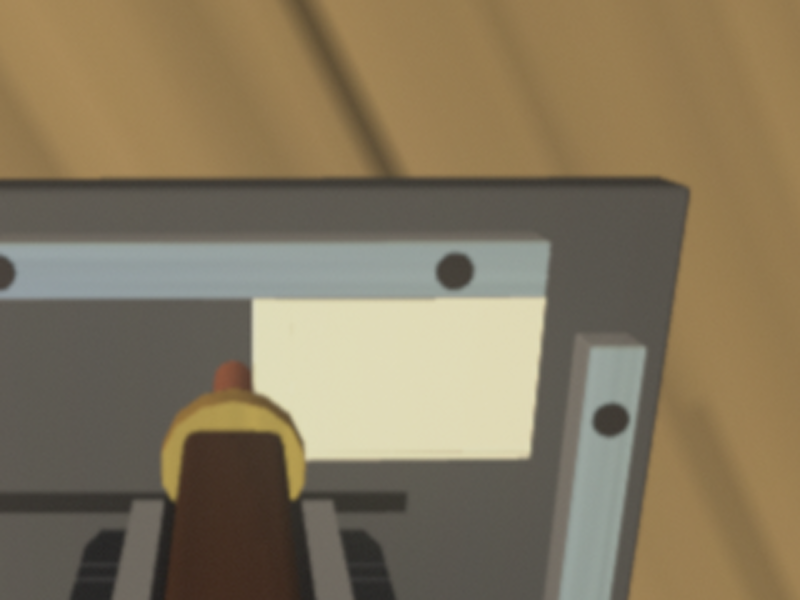

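{"name": "apply_moves", "arguments": {"targets": [[255,[0.15,0,0],[0,0,0]],[255,[0.15,0,0],[0,0,0]],[255,[0.15,0,0],[0,0,0]],[255,[0.1,0,0],[0,0,0]],[255,[0.1,0,0],[0,0,0]]]}}

```text
time_s: 18.68
eef_pos: [534.4, 230.2, 80.7]
orientation: [-0.684, 0.684, -0.181, 0.181]
force: [-1.3, 1.0, -1.7]
opening: 19.1
```

```bash
python3 -c "
from h import *
feel(2)
c=look('w17.png',(230,100,550,340),2.5)"
```

```text
t 18.73 Fjig [-1.21  0.22 -0.99] Tjig [0.005 0.149] sdF [0.33 0.18 0.7 ] sdT [0.042 0.038 0.036] tip [-6.   36.91]
t 18.78 tip jig [[-5.94 36.93]] tipz 19.8 F jig [ 0.18  0.06 -1.11] tq [-0.024  0.033  0.006]
```

View pics/w17.png

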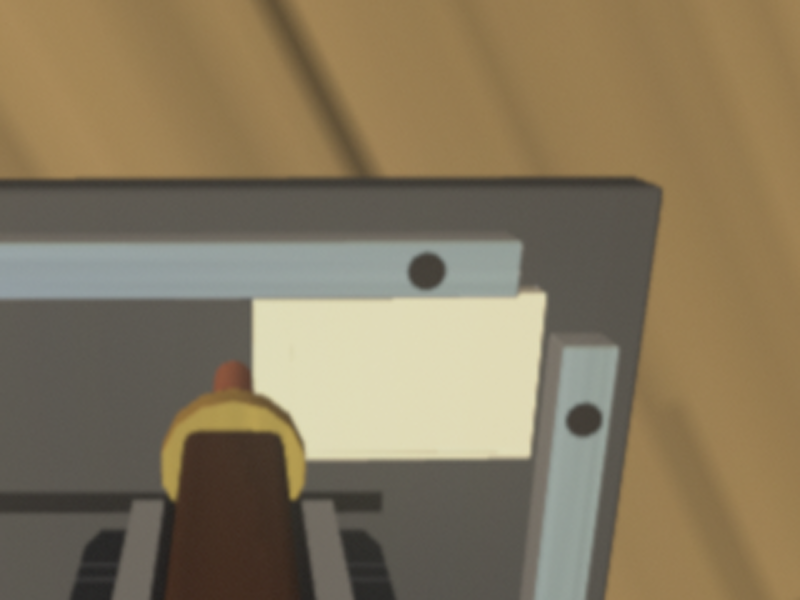

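{"name": "apply_moves", "arguments": {"targets": [[255,[0.05,0,0],[0,0,0]],[255,[0.05,0,0],[0,0,0]],[255,[0.05,0,0],[0,0,0]]]}}

```text
time_s: 19.08
eef_pos: [535.6, 229.6, 80.7]
orientation: [-0.684, 0.684, -0.181, 0.181]
force: [-1.2, -0.5, -0.8]
opening: 19.2
```

```bash
python3 -c "
from h import *
feel(3)"
```

```text
t 19.18 Fjig [-0.11 -0.23 -1.08] Tjig [-0.002  0.122] sdF [0.74 0.25 0.21] sdT [0.016 0.009 0.01 ] tip [-4.69 36.94]
```

{"name": "apply_moves", "arguments": {"targets": [[255,[0.05,0,0],[0,0,0]],[255,[0.05,0,0],[0,0,0]]]}}

```text
time_s: 19.4
eef_pos: [536.5, 229.0, 80.7]
orientation: [-0.684, 0.684, -0.181, 0.181]
force: [-0.7, -0.5, -0.7]
opening: 19.3
```

```bash
python3 -c "
from h import *
feel(3);c=look('w18.png',(330,160,490,280),5)"
```

```text
t 19.5 Fjig [-0.22 -0.43 -0.84] Tjig [0.013 0.107] sdF [0.24 0.2  0.21] sdT [0.034 0.032 0.014] tip [-3.65 36.93]
t 19.55 tip jig [[-3.64 36.93]] tipz 19.8 F jig [ 0.05 -0.61 -1.04] tq [ 0.038  0.047 -0.039]
```

View pics/w18.png

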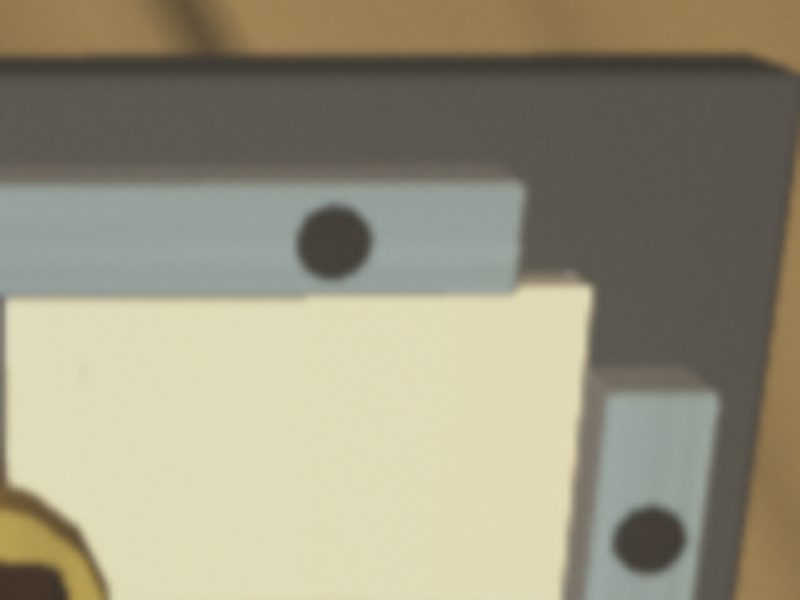

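{"name": "apply_moves", "arguments": {"targets": [[255,[0.05,0,0],[0,0,0]],[255,[0.05,0,0],[0,0,0]]]}}

```text
time_s: 19.77
eef_pos: [537.4, 228.6, 80.7]
orientation: [0.684, -0.684, 0.181, -0.181]
force: [0.3, 0.2, -1.4]
opening: 19.0
```

```bash
python3 -c "
from h import *
feel(3)"
```

```text
t 19.87 Fjig [-0.28  0.2  -1.04] Tjig [-0.016  0.089] sdF [0.41 0.06 0.36] sdT [0.007 0.038 0.013] tip [-2.64 36.94]
```

{"name": "apply_moves", "arguments": {"targets": [[255,[0.05,0,0],[0,0,0]],[255,[0,0,0],[0,0,0]]]}}

```text
time_s: 20.08
eef_pos: [537.7, 228.4, 80.7]
orientation: [0.684, -0.684, 0.181, -0.181]
force: [-0.8, 0.9, -0.5]
opening: 19.3
```

```bash
python3 -c "
from h import *
feel(3)"
```

```text
t 20.18 Fjig [-0.53  0.41 -0.06] Tjig [-0.01   0.302] sdF [0.39 0.19 0.48] sdT [0.017 0.024 0.023] tip [-2.36 36.93]
```

{"name": "apply_moves", "arguments": {"targets": [[255,[0.03,0,0],[0,0,0]],[255,[0,0,0],[0,0,0]]]}}

```text
time_s: 20.4
eef_pos: [537.8, 228.3, 80.7]
orientation: [0.684, -0.684, 0.181, -0.18]
force: [-1.6, 0.8, -1.1]
opening: 19.4
```

```bash
python3 -c "
from h import *
feel(4)"
```

```text
t 20.55 Fjig [-2.05  0.22 -0.36] Tjig [-0.003  0.557] sdF [0.43 0.54 0.52] sdT [0.027 0.046 0.034] tip [-2.21 36.92]
```

{"name": "apply_moves", "arguments": {"targets": [[255,[0.03,0,0],[0,0,0]],[255,[0,0,0],[0,0,0]]]}}

```text
time_s: 20.77
eef_pos: [538.0, 228.2, 80.7]
orientation: [0.684, -0.684, 0.181, -0.18]
force: [-2.5, 1.3, -0.3]
opening: 19.3
```

```bash
python3 -c "
from h import *
feel(4);c=look('w19.png',(330,160,490,280),5)"
```

```text
t 20.92 Fjig [-3.65 -0.    0.03] Tjig [-0.019  0.893] sdF [0.5  0.32 0.33] sdT [0.02  0.052 0.02 ] tip [-1.99 36.9 ]
t 20.97 tip jig [[-1.95 36.93]] tipz 19.8 F jig [-5.25 -0.39 -0.31] tq [0.505 0.892 0.061]
```

View pics/w19.png

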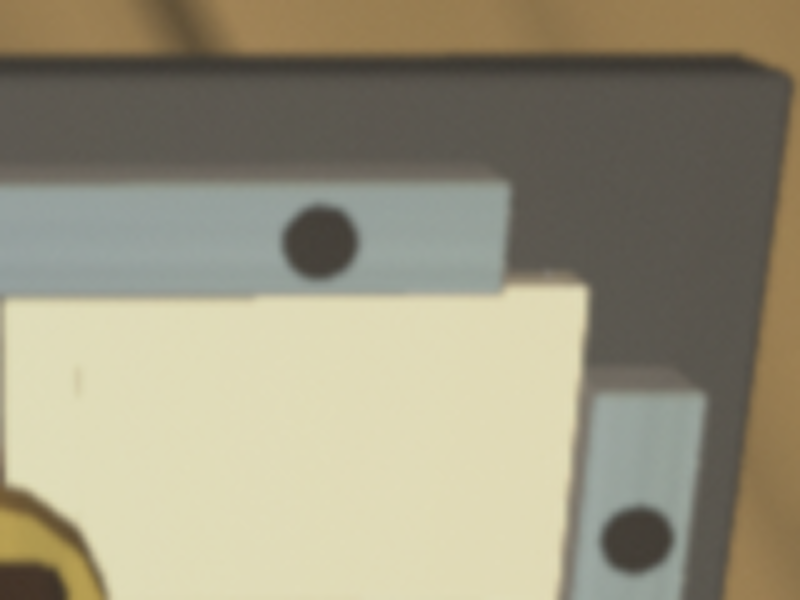

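The blank now bears on the far fence (3.3–3.6 N held). I go round to re-seat it on the left fence.

{"name": "apply_moves", "arguments": {"targets": [[255,[-0.6,0,0],[0,0,0]],[255,[-0.8,0,0],[0,0,0]],[255,[0,0,-1.8],[0,0,0]],[255,[0,0,-1.8],[0,0,0]],[255,[1.8,0,0],[0,0,0]],[255,[1.8,0,0],[0,0,0]],[255,[1.8,0,0],[0,0,0]],[255,[0,0,0.5],[0,0,0]],[255,[0,0,0],[0,0,0]]]}}

```text
time_s: 21.77
eef_pos: [558.6, 181.5, 81.0]
orientation: [0.684, -0.683, 0.181, -0.181]
force: [-1.5, -0.5, -1.7]
opening: 19.4
```

```bash
python3 -c "
from h import *
feel(3);c=look('w20.png',(250,60,440,250),4)"
```

```text
t 21.87 Fjig [-0.3  -0.46 -1.75] Tjig [-0.013  0.017] sdF [0.74 0.24 0.14] sdT [0.008 0.029 0.039] tip [38.31  6.22]
t 21.92 tip jig [[37.54  5.92]] tipz 19.6 F jig [ 0.26  0.64 -1.76] tq [ 0.061  0.016 -0.024]
```

View pics/w20.png

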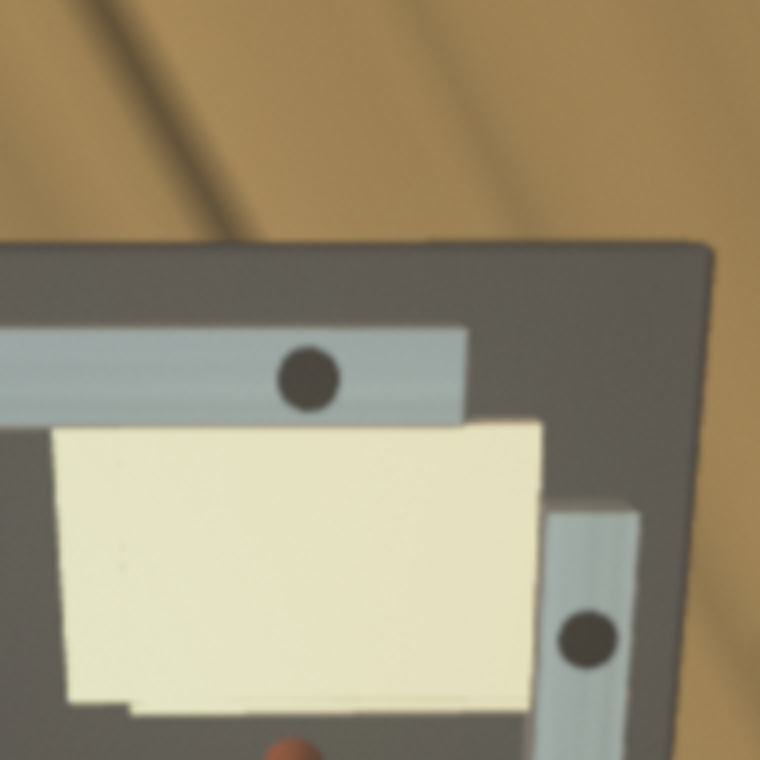

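{"name": "apply_moves", "arguments": {"targets": [[255,[0,0,0.2],[0,0,0]],[255,[0,0,0.15],[0,0,0]],[255,[0,0,0.05],[0,0,0]],[255,[0,0,0],[0,0,0]]]}}

```text
time_s: 22.3
eef_pos: [559.7, 185.1, 80.8]
orientation: [0.684, -0.684, 0.181, -0.181]
force: [0.0, -0.1, -1.3]
opening: 19.5
```

```bash
python3 -c "
from h import *
feel(3)"
```

```text
t 22.4 Fjig [-0.05 -0.39 -1.03] Tjig [-0.008  0.005] sdF [0.37 0.21 0.24] sdT [0.006 0.018 0.02 ] tip [38.25 10.06]
```

{"name": "apply_moves", "arguments": {"targets": [[255,[0,0,0.05],[0,0,0]],[255,[0,0,0],[0,0,0]]]}}

```text
time_s: 22.62
eef_pos: [560.1, 185.2, 80.7]
orientation: [0.684, -0.684, 0.181, -0.181]
force: [0.3, 1.0, -1.1]
opening: 19.6
```

```bash
python3 -c "
from h import *
feel(3)"
```

```text
t 22.72 Fjig [ 0.15  0.3  -1.08] Tjig [0.001 0.004] sdF [0.04 0.54 0.09] sdT [0.029 0.027 0.012] tip [38.42 10.43]
```

{"name": "apply_moves", "arguments": {"targets": [[255,[0,0,0.03],[0,0,0]],[255,[0,0,0],[0,0,0]]]}}

```text
time_s: 22.93
eef_pos: [560.2, 185.5, 80.7]
orientation: [0.684, -0.684, 0.181, -0.181]
force: [0.5, -0.2, -1.0]
opening: 19.1
```

```bash
python3 -c "
from h import *
feel(3)"
```

```text
t 23.03 Fjig [ 0.36 -0.26 -0.89] Tjig [-0.012  0.018] sdF [0.32 0.33 0.05] sdT [0.024 0.018 0.043] tip [38.4  10.74]
```

{"name": "apply_moves", "arguments": {"targets": [[255,[0,0,0.04],[0,0,0]],[255,[0,0,0],[0,0,0]]]}}

```text
time_s: 23.25
eef_pos: [560.4, 185.8, 80.7]
orientation: [0.684, -0.684, 0.181, -0.181]
force: [-0.7, 0.1, -1.5]
opening: 18.9
```

```bash
python3 -c "
from h import *
feel(3)"
```

```text
t 23.35 Fjig [-0.4   0.34 -0.88] Tjig [ 0.01  -0.006] sdF [0.44 0.26 0.54] sdT [0.015 0.014 0.018] tip [38.38 11.16]
```

{"name": "apply_moves", "arguments": {"targets": [[255,[0,0,0.04],[0,0,0]],[255,[0,0,0],[0,0,0]]]}}

```text
time_s: 23.57
eef_pos: [560.5, 186.1, 80.7]
orientation: [-0.684, 0.684, -0.181, 0.181]
force: [0.0, 0.6, -1.4]
opening: 19.5
```

```bash
python3 -c "
from h import *
feel(3)"
```

```text
t 23.67 Fjig [ 0.04 -0.34 -1.22] Tjig [-0.087  0.01 ] sdF [0.12 0.68 0.23] sdT [0.008 0.021 0.017] tip [38.37 11.47]
```

{"name": "apply_moves", "arguments": {"targets": [[255,[0,0,0.03],[0,0,0]],[255,[0,0,0],[0,0,0]]]}}

```text
time_s: 23.88
eef_pos: [560.6, 186.3, 80.7]
orientation: [-0.683, 0.684, -0.181, 0.181]
force: [-0.4, -1.3, -0.3]
opening: 19.0
```

```bash
python3 -c "
from h import *
feel(3)"
```

```text
t 23.98 Fjig [-0.28 -0.97 -0.34] Tjig [-0.252 -0.008] sdF [0.25 0.48 0.1 ] sdT [0.025 0.012 0.015] tip [38.37 11.65]
```

{"name": "apply_moves", "arguments": {"targets": [[255,[0,0,0.03],[0,0,0]],[255,[0,0,0],[0,0,0]]]}}

```text
time_s: 24.2
eef_pos: [560.7, 186.5, 80.7]
orientation: [-0.683, 0.684, -0.181, 0.181]
force: [-0.9, -1.3, -0.3]
opening: 19.5
```

```bash
python3 -c "
from h import *
feel(3)"
```

```text
t 24.3 Fjig [-0.25 -2.16 -0.11] Tjig [-0.465  0.001] sdF [0.33 0.33 0.16] sdT [0.026 0.015 0.02 ] tip [38.34 11.87]
```

{"name": "apply_moves", "arguments": {"targets": [[255,[0,0,0.03],[0,0,0]],[255,[0,0,0],[0,0,0]]]}}

```text
time_s: 24.52
eef_pos: [560.8, 186.7, 80.7]
orientation: [-0.683, 0.684, -0.181, 0.181]
force: [-2.3, -2.2, 0.4]
opening: 19.1
```

```bash
python3 -c "
from h import *
feel(6)"
```

```text
t 24.77 Fjig [-0.08 -3.43  0.21] Tjig [-0.785  0.084] sdF [0.76 0.39 0.32] sdT [0.03  0.049 0.011] tip [38.32 12.14]
```

{"name": "apply_moves", "arguments": {"targets": [[255,[0,0,-0.6],[0,0,0]],[255,[0,0,-1.5],[0,0,0]],[255,[0,-1,-2.5],[0,0,0]],[255,[0,-1,-2.5],[0,0,0]],[255,[0,0,-1],[0,0,0]],[255,[0,0,0],[0,0,0]],[255,[0,0,0],[0,0,0]]]}}

```text
time_s: 25.4
eef_pos: [521.3, 116.7, 100.8]
orientation: [0.684, -0.683, 0.181, -0.182]
force: [-0.7, -0.6, -0.6]
opening: 19.4
```

```bash
python3 -c "
from h import *
c=look('w21.png',(230,20,430,170),4)
print('corner',proj(c,np.r_[JO+75*JX+60*JY,18]))"
```

```text
t 25.4 tip jig [[ 38.58 -68.23]] tipz 39.9 F jig [-0.3  -0.91 -0.59] tq [-0.027 -0.08  -0.028]
corner [[383.07582637  31.70078283]]
```

View pics/w21.png

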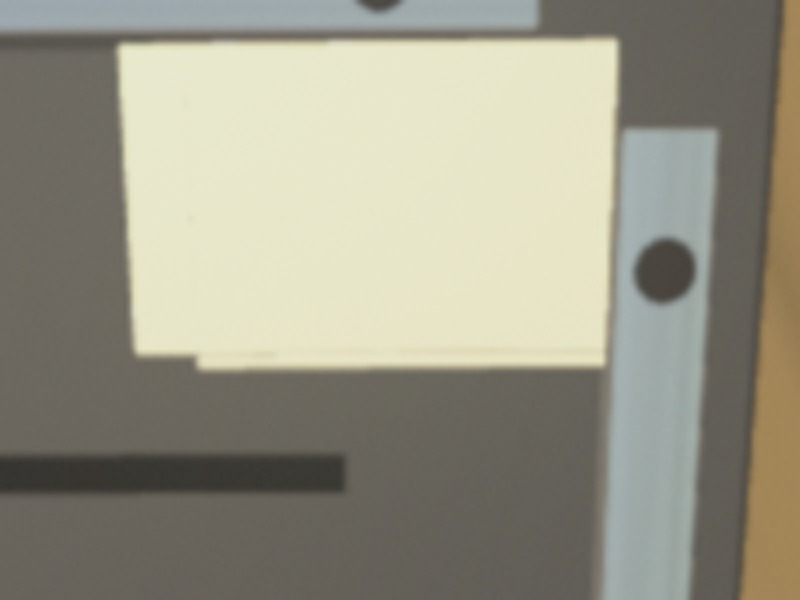

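```bash
cat >> h.py <<'E'
def edge(prof,lo,hi):
    "subpixel crossing of mid level"
    prof=prof.astype(float);mid=(lo+hi)/2
    return prof
E
python3 -c "
from h import *
s=bot.sense();c=wristcam(bot.read_camera('wrist'),s);im=c['image'].astype(int)
for u in (265,280,300,320,340,355,362,370,380): print(u,[tuple(im[v,u]) for v in range(24,33)])
print()
for v in (55,70,90,105): print(v,[tuple(im[v,u]) for u in range(378,390)])
"
```

```text
265 [(np.int64(158), np.int64(170), np.int64(173)), (np.int64(158), np.int64(170), np.int64(172)), (np.int64(155), np.int64(165), np.int64(167)), (np.int64(146), np.int64(150), np.int64(148)), (np.int64(122), np.int64(120), np.int64(115)), (np.int64(102), np.int64(98), np.int64(91)), (np.int64(130), np.int64(126), np.int64(110)), (np.int64(199), np.int64(196), np.int64(164)), (np.int64(228), np.int64(227), np.int64(197))]
280 [(np.int64(159), np.int64(170), np.int64(173)), (np.int64(159), np.int64(171), np.int64(173)), (np.int64(158), np.int64(167), np.int64(169)), (np.int64(147), np.int64(150), np.int64(148)), (np.int64(124), np.int64(121), np.int64(115)), (np.int64(109), np.int64(104), np.int64(95)), (np.int64(142), np.int64(138), np.int64(120)), (np.int64(205), np.int64(203), np.int64(171)), (np.int64(228), np.int64(228), np.int64(199))]
300 [(np.int64(160), np.int64(172), np.int64(174)), (np.int64(159), np.int64(171), np.int64(173)), (np.int64(158), np.int64(167), np.int64(167)), (np.int64(147), np.int64(150), np.int64(146)), (np.int64(123), np.int64(120), np.int64(113)), (np.int
[... 4306 characters left out ...]
(164), np.int64(175), np.int64(175)), (np.int64(148), np.int64(157), np.int64(158)), (np.int64(112), np.int64(116), np.int64(114))]
105 [(np.int64(231), np.int64(228), np.int64(197)), (np.int64(231), np.int64(227), np.int64(197)), (np.int64(230), np.int64(226), np.int64(194)), (np.int64(218), np.int64(213), np.int64(178)), (np.int64(172), np.int64(165), np.int64(142)), (np.int64(144), np.int64(141), np.int64(129)), (np.int64(154), np.int64(161), np.int64(156)), (np.int64(163), np.int64(174), np.int64(172)), (np.int64(165), np.int64(177), np.int64(177)), (np.int64(164), np.int64(175), np.int64(175)), (np.int64(162), np.int64(173), np.int64(173)), (np.int64(162), np.int64(173), np.int64(172))]
```

```bash
python3 -c "
from h import *
s=bot.sense();c=wristcam(bot.read_camera('wrist'),s)
W=lambda x,y,z:np.r_[JO+x*JX+y*JY,z]
for x in (5,30,60): 
  a,b,d=proj(c,[W(x,60,30),W(x,60,25),W(x,59,25)]);print('left',x,a,b,b-a,d-b)
for y in (45,30,20):
  a,b,d=proj(c,[W(75,y,30),W(75,y,25),W(74,y,25)]);print('far',y,a,b,b-a,d-b)
"
```

```text
left 5 [261.62356518  27.94654032] [262.95652988  29.80962839] [1.33296469 1.86308807] [0.08981771 1.97723955]
left 30 [306.53372652  27.9363077 ] [306.88089557  29.79947358] [0.34716906 1.86316588] [0.02423114 1.97709917]
left 60 [360.41637063  27.92403073] [359.58099951  29.78728991] [-0.83537112  1.86325918] [-0.05444548  1.97693074]
far 45 [385.91379708  57.64242544] [384.54952042  58.8268665 ] [-1.36427665  1.18444106] [-1.71782480e+00  4.86653275e-04]
far 30 [384.53694578  86.06363948] [383.23086828  86.62573001] [-1.3060775   0.56209054] [-1.68095929e+00  5.60039899e-04]
far 20 [383.65210078 104.32877041] [382.38276991 104.50472187] [-1.26933087  0.17595147] [-1.65724895e+00  6.05295729e-04]
```

```bash
cat >> h.py <<'E'
def cross(p,lvl,rising):
    p=p.astype(float)
    for i in range(len(p)-1):
        a,b=p[i],p[i+1]
        if (rising and a<lvl<=b) or (not rising and a>lvl>=b): return i+(lvl-a)/(b-a)
    return np.nan
E
python3 -c "
from h import *
s=bot.sense();c=wristcam(bot.read_camera('wrist'),s);g=c['image'][...,2].astype(float); r=c['image'][...,0].astype(float)
U=np.arange(264,362);fe=[];be=[]
for u in U:
    fe.append(22+cross(g[22:32,u],135,False)); be.append(28+cross(r[28:36,u],165,True))
fe,be=np.array(fe),np.array(be)
for a in range(0,98,14): print(U[a],np.nanmean(fe[a:a+14]).round(2),np.nanmean(be[a:a+14]).round(2),np.nanmean((be-fe)[a:a+14]).round(2))
V=np.arange(54,108)
fe=[];be=[]
for v in V:
    be.append(370+cross(r[v,370:392],187,False)); k=r[v,376:390].argmin();fe.append(382+cross(g[v,382:392],152,True))
fe,be=np.array(fe),np.array(be)
for a in range(0,54,9): print(V[a],np.nanmean(fe[a:a+9]).round(2),np.nanmean(be[a:a+9]).round(2),np.nanmean((fe-be)[a:a+9]).round(2))
"
```

```text
264 27.39 30.52 3.12
278 27.39 30.36 2.97
292 27.36 30.37 3.0
306 27.33 30.13 2.81
320 27.3 30.12 2.82
334 27.28 29.78 2.5
348 27.2 29.79 2.58
54 386.7 384.1 2.59
63 386.08 383.78 2.3
72 385.78 383.5 2.28
81 385.35 382.93 2.42
90 384.88 382.72 2.16
99 384.61 382.28 2.32
```

{"name": "apply_moves", "arguments": {"targets": [[255,[-1.25,0,2.5],[0,0,0]],[255,[0,1,2.2],[0,0,0]],[255,[0,1,1.5],[0,0,0]],[255,[0,0,1.2],[0,0,0]],[255,[0,0,0.2],[0,0,0]],[255,[0,0,0],[0,0,0]],[255,[0,0,0],[0,0,0]]]}}

```text
time_s: 26.18
eef_pos: [547.6, 188.7, 80.7]
orientation: [-0.684, 0.684, -0.181, 0.181]
force: [0.4, 0.9, -1.3]
opening: 19.2
```

```bash
python3 -c "
from h import *
feel(3)"
```

```text
t 26.28 Fjig [ 0.18  0.13 -0.91] Tjig [ 0.027 -0.02 ] sdF [0.12 0.58 0.31] sdT [0.026 0.026 0.008] tip [25.92  7.07]
```

{"name": "apply_moves", "arguments": {"targets": [[255,[0,0,0.15],[0,0,0]],[255,[0,0,0.1],[0,0,0]],[255,[0,0,0.05],[0,0,0]],[255,[0,0,0.05],[0,0,0]],[255,[0,0,0.05],[0,0,0]],[255,[0,0,0],[0,0,0]]]}}

```text
time_s: 26.83
eef_pos: [549.7, 192.3, 80.7]
orientation: [0.684, -0.684, 0.181, -0.181]
force: [-0.1, 0.2, -1.1]
opening: 19.2
```

```bash
python3 -c "
from h import *
feel(3)"
```

```text
t 26.93 Fjig [-0.03  0.41 -0.82] Tjig [ 0.    -0.034] sdF [0.2  0.12 0.44] sdT [0.021 0.033 0.032] tip [25.88 11.46]
```

{"name": "apply_moves", "arguments": {"targets": [[255,[0,0,0.03],[0,0,0]],[255,[0,0,0],[0,0,0]]]}}

```text
time_s: 27.15
eef_pos: [549.8, 192.5, 80.7]
orientation: [-0.684, 0.684, -0.181, 0.181]
force: [-0.1, -0.1, -1.2]
opening: 19.4
```

```bash
python3 -c "
from h import *
feel(3)"
```

```text
t 27.25 Fjig [ 0.28 -0.28 -0.97] Tjig [-0.017  0.028] sdF [0.14 0.22 0.3 ] sdT [0.045 0.023 0.038] tip [25.87 11.75]
```

{"name": "apply_moves", "arguments": {"targets": [[255,[0,0,0.03],[0,0,0]],[255,[0,0,0],[0,0,0]]]}}

```text
time_s: 27.47
eef_pos: [549.9, 192.8, 80.7]
orientation: [-0.684, 0.684, -0.181, 0.181]
force: [0.2, 0.1, -1.3]
opening: 19.4
```

```bash
python3 -c "
from h import *
feel(3)"
```

```text
t 27.57 Fjig [-0.08  0.01 -1.41] Tjig [ 0.034 -0.   ] sdF [0.23 0.3  0.69] sdT [0.037 0.028 0.047] tip [25.87 12.03]
```

{"name": "apply_moves", "arguments": {"targets": [[255,[0,0,0.04],[0,0,0]],[255,[0,0,0],[0,0,0]]]}}

```text
time_s: 27.78
eef_pos: [550.0, 193.0, 80.7]
orientation: [-0.683, 0.684, -0.181, 0.181]
force: [-0.4, -0.1, -0.6]
opening: 19.8
```

```bash
python3 -c "
from h import *
feel(3)"
```

```text
t 27.88 Fjig [-0.25 -0.96 -1.02] Tjig [-0.171  0.003] sdF [0.22 0.53 0.37] sdT [0.01  0.02  0.023] tip [25.85 12.32]
```

{"name": "apply_moves", "arguments": {"targets": [[255,[0,0,0.03],[0,0,0]],[255,[0,0,0],[0,0,0]]]}}

```text
time_s: 28.1
eef_pos: [550.1, 193.3, 80.7]
orientation: [-0.683, 0.684, -0.181, 0.181]
force: [-0.6, -1.1, 0.2]
opening: 19.4
```

```bash
python3 -c "
from h import *
feel(3)"
```

```text
t 28.2 Fjig [-0.32 -1.64 -0.25] Tjig [-0.299  0.059] sdF [0.38 0.29 0.63] sdT [0.028 0.007 0.028] tip [25.81 12.55]
```

{"name": "apply_moves", "arguments": {"targets": [[255,[0,0,0.03],[0,0,0]],[255,[0,0,0],[0,0,0]]]}}

```text
time_s: 28.42
eef_pos: [550.3, 193.4, 80.7]
orientation: [-0.683, 0.684, -0.181, 0.181]
force: [-1.2, -0.7, -0.2]
opening: 19.5
```

```bash
python3 -c "
from h import *
feel(3)"
```

```text
t 28.52 Fjig [-0.44 -2.2  -0.07] Tjig [-0.551  0.088] sdF [0.19 0.74 0.14] sdT [0.042 0.007 0.022] tip [25.83 12.76]
```

{"name": "apply_moves", "arguments": {"targets": [[255,[0,0,0.03],[0,0,0]],[255,[0,0,0],[0,0,0]],[255,[0,0,0],[0,0,0]]]}}

```text
time_s: 28.82
eef_pos: [550.4, 193.7, 80.6]
orientation: [-0.683, 0.684, -0.181, 0.181]
force: [-1.6, -1.9, 0.5]
opening: 19.5
```

```bash
python3 -c "
from h import *
feel(3)"
```

```text
t 28.92 Fjig [-0.58 -2.84  0.27] Tjig [-0.906  0.119] sdF [0.25 0.21 0.2 ] sdT [0.023 0.023 0.008] tip [25.81 13.01]
```

{"name": "apply_moves", "arguments": {"targets": [[255,[0,0,-0.6],[0,0,0]],[255,[0,0,-1.5],[0,0,0]],[255,[0.6,-1,-2.5],[0,0,0]],[255,[0.6,-1,-2.5],[0,0,0]],[255,[0,0,-1],[0,0,0]],[255,[0,0,0],[0,0,0]],[255,[0,0,0],[0,0,0]]]}}

```text
time_s: 29.55
eef_pos: [521.2, 117.8, 100.7]
orientation: [0.684, -0.683, 0.181, -0.181]
force: [-0.0, 0.5, -1.7]
opening: 19.2
```

```bash
cat > gap.py <<'E'
from h import *
c=look('gap%d.png'%int(bot.sense()['time_s']*10),(230,20,430,170),4)
g=c['image'][...,2].astype(float); r=c['image'][...,0].astype(float)
W=lambda x,y,z:np.r_[JO+x*JX+y*JY,z]
# left fence
for x in (8,18,28,38,48,58):
    a,b,d=proj(c,[W(x,60,30),W(x,60,25),W(x,59,25)])
    o=[]
    for u in range(int(b[0])-7,int(b[0])+8):
        v=int(a[1])-6
        f=v+cross(g[v:v+12,u],135,False); o.append(v+4+cross(r[v+4:v+18,u],165,True)-f)
    print('left',x,'sep',np.nanmean(o).round(2),'excess mm',((np.nanmean(o)-(b-a)[1])/(d-b)[1]).round(2))
for y in (43,36,29,22):
    a,b,d=proj(c,[W(75,y,30),W(75,y,25),W(74,y,25)])
    o=[]
    for v in range(int(b[1])-5,int(b[1])+6):
        u=int(b[0])-10
        be=u+cross(r[v,u:u+20],187,False);k=int(be)+1;f=k+cross(g[v,k:k+8],152,True);o.append(f-be)
    print('far',y,'sep',np.nanmean(o).round(2),'excess mm',((np.nanmean(o)+(b-a)[0])/(-(d-b)[0])).round(2))
E
python3 gap.py
```

```text
t 29.55 tip jig [[ 37.91 -67.34]] tipz 39.8 F jig [-0.27  0.46 -1.68] tq [-0.01   0.01   0.025]
left 8 sep 2.78 excess mm 0.48
left 18 sep 2.65 excess mm 0.41
left 28 sep 2.73 excess mm 0.45
left 38 sep 2.67 excess mm 0.42
left 48 sep 2.65 excess mm 0.41
left 58 sep 2.75 excess mm 0.46
far 43 sep 2.38 excess mm 0.59
far 36 sep 2.41 excess mm 0.63
far 29 sep 2.28 excess mm 0.58
far 22 sep 2.5 excess mm 0.74
```

{"name": "apply_moves", "arguments": {"targets": [[255,[-2.5,0,0],[0,0,0]],[255,[-2.5,0,1.5],[0,0,0]],[255,[0,0,3],[0,0,0]],[255,[0,0,3],[0,0,0]],[255,[0,1,2.8],[0,0,0]],[255,[0.2,1,0],[0,0,0]],[255,[0.2,0,0],[0,0,0]],[255,[0,0,0],[0,0,0]],[255,[0,0,0],[0,0,0]]]}}

```text
time_s: 30.35
eef_pos: [531.3, 229.6, 80.2]
orientation: [-0.683, 0.684, -0.181, 0.18]
force: [-0.7, 0.2, -1.7]
opening: 19.3
```

```bash
python3 -c "
from h import *
feel(2)"
```

```text
t 30.4 Fjig [-0.58 -0.27 -1.32] Tjig [ 0.011 -0.011] sdF [0.06 0.19 0.37] sdT [0.015 0.008 0.006] tip [-8.44 34.81]
```

{"name": "apply_moves", "arguments": {"targets": [[255,[0.2,0,0],[0,0,0]],[255,[0.15,0,0],[0,0,0]],[255,[0.1,0,0],[0,0,0]],[255,[0.05,0,0],[0,0,0]],[255,[0.05,0,0],[0,0,0]],[255,[0,0,0],[0,0,0]]]}}

```text
time_s: 30.95
eef_pos: [536.7, 227.0, 80.8]
orientation: [0.684, -0.684, 0.181, -0.181]
force: [-0.3, 0.9, -0.7]
opening: 19.1
```

```bash
python3 -c "
from h import *
feel(3)"
```

```text
t 31.05 Fjig [-0.5   0.32 -1.09] Tjig [-0.015  0.029] sdF [0.3  0.3  0.31] sdT [0.032 0.025 0.03 ] tip [-2.59 35.29]
```

{"name": "apply_moves", "arguments": {"targets": [[255,[0.03,0,0],[0,0,0]],[255,[0,0,0],[0,0,0]]]}}

```text
time_s: 31.27
eef_pos: [536.8, 227.0, 80.6]
orientation: [-0.684, 0.684, -0.181, 0.181]
force: [-0.4, 0.5, -0.7]
opening: 19.2
```

```bash
python3 -c "
from h import *
feel(3)"
```

```text
t 31.37 Fjig [-0.62 -0.28 -0.38] Tjig [-0.041  0.122] sdF [0.46 0.53 0.57] sdT [0.016 0.013 0.023] tip [-2.44 35.32]
```

{"name": "apply_moves", "arguments": {"targets": [[255,[0.03,0,0],[0,0,0]],[255,[0,0,0],[0,0,0]]]}}

```text
time_s: 31.58
eef_pos: [537.0, 226.9, 80.7]
orientation: [0.684, -0.684, 0.181, -0.181]
force: [-1.0, 1.4, 0.1]
opening: 19.4
```

```bash
python3 -c "
from h import *
feel(3)"
```

```text
t 31.68 Fjig [-1.56  0.1  -0.51] Tjig [0.005 0.286] sdF [0.26 0.36 0.43] sdT [0.015 0.023 0.017] tip [-2.19 35.32]
```

{"name": "apply_moves", "arguments": {"targets": [[255,[0.03,0,0],[0,0,0]],[255,[0,0,0],[0,0,0]]]}}

```text
time_s: 31.9
eef_pos: [537.2, 226.8, 80.7]
orientation: [0.684, -0.684, 0.181, -0.18]
force: [-1.9, 0.5, -1.0]
opening: 19.3
```

```bash
python3 -c "
from h import *
feel(3)"
```

```text
t 32.0 Fjig [-1.86 -0.02 -0.84] Tjig [-0.006  0.556] sdF [0.19 0.29 0.15] sdT [0.019 0.008 0.014] tip [-2.03 35.3 ]
```

{"name": "apply_moves", "arguments": {"targets": [[255,[0.02,0,0],[0,0,0]],[255,[0,0,0],[0,0,0]]]}}

```text
time_s: 32.22
eef_pos: [537.3, 226.7, 80.6]
orientation: [0.684, -0.684, 0.181, -0.18]
force: [-2.9, 2.1, -0.8]
opening: 19.1
```

```bash
python3 -c "
from h import *
feel(5)"
```

```text
t 32.42 Fjig [-3.65  0.03 -0.63] Tjig [0.003 0.872] sdF [0.48 0.35 0.38] sdT [0.044 0.03  0.035] tip [-1.86 35.29]
```

{"name": "apply_moves", "arguments": {"targets": [[255,[-0.6,0,0],[0,0,0]],[255,[-0.9,0,0],[0,0,0]],[255,[0,-1,-2.5],[0,0,0]],[255,[0,-1,-2.8],[0,0,0]],[255,[1.5,0,-2.5],[0,0,0]],[255,[2.4,0,-2.5],[0,0,0]],[255,[1.5,0,0],[0,0,0]],[255,[0,0,0],[0,0,0]],[255,[0,0,0],[0,0,0]]]}}

```text
time_s: 33.22
eef_pos: [521.0, 117.4, 101.1]
orientation: [0.684, -0.683, 0.181, -0.182]
force: [0.2, -0.1, -1.2]
opening: 19.3
```

```bash
python3 gap.py; ls pics|grep gap
```

```text
t 33.22 tip jig [[ 37.91 -67.79]] tipz 40.2 F jig [ 0.2   0.   -1.17] tq [ 0.015 -0.024  0.044]
left 8 sep 2.86 excess mm 0.51
left 18 sep 2.68 excess mm 0.42
left 28 sep 2.75 excess mm 0.46
left 38 sep 2.63 excess mm 0.39
left 48 sep 2.65 excess mm 0.41
left 58 sep 2.68 excess mm 0.42
far 43 sep 1.8 excess mm 0.25
far 36 sep 1.95 excess mm 0.36
far 29 sep 1.89 excess mm 0.34
far 22 sep 1.92 excess mm 0.38
gap295.png
gap332.png
```

View pics/gap332.png

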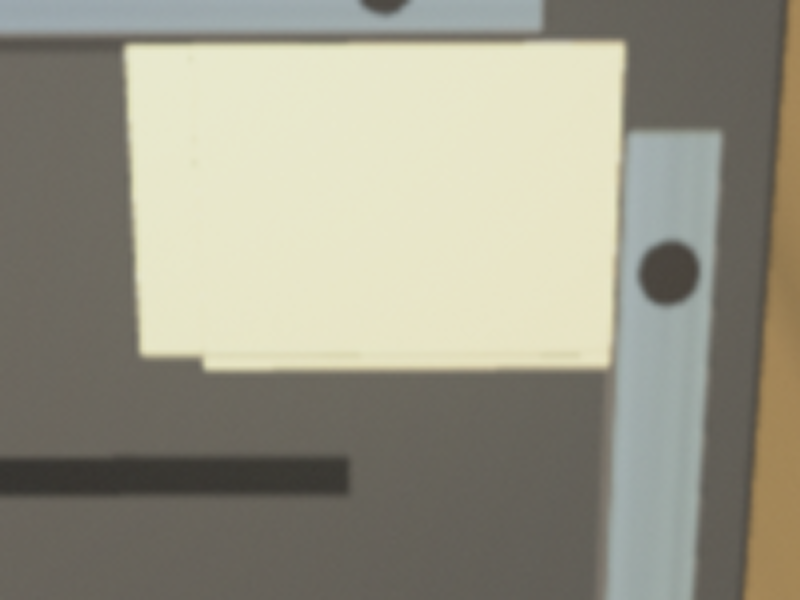

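Both strips are now even along their whole length: left 0.39–0.51 mm and far 0.25–0.38 mm of apparent excess, which I read as edge-blur bias. The blank is square. I carry the burnisher back.

{"name": "apply_moves", "arguments": {"targets": [[255,[0,-2,-1],[0,0,0]],[255,[0,-2.5,-1],[0,0,0]],[255,[0,-2.5,-1],[0,0,0]],[255,[1.5,0,-2.6],[0,0,0]],[255,[1.5,0,-2.6],[0,0,0]],[255,[1.5,0,-2.6],[0,0,0]],[255,[1.5,0,-2.6],[0,0,0]],[255,[1.5,0,-2.6],[0,0,0]],[255,[1.5,0,-2.6],[0,0,0]],[255,[1.5,0,-2.6],[0,0,0]],[255,[1.5,0,-2.6],[0,0,0]],[255,[1.5,0,-2.6],[0,0,0]]]}}

```text
time_s: 34.27
eef_pos: [507.4, -178.6, 170.5]
orientation: [-0.684, 0.684, -0.18, 0.18]
force: [0.7, 0.4, -0.2]
opening: 19.1
```

{"name": "apply_moves", "arguments": {"targets": [[255,[0.8,0,-2.3],[0,0,0]],[255,[0,0,0],[0,5,0]],[255,[0,0,0],[0,5,0]],[255,[0,0,0],[0,0,0]],[255,[0,0,0],[0,0,0]]]}}

```text
time_s: 34.68
eef_pos: [503.2, -201.5, 170.5]
orientation: [-0.666, 0.666, -0.239, 0.238]
force: [0.4, -0.2, -1.0]
opening: 19.0
```

```bash
python3 -c "
from h import *
delta([503.8,-203.3,169]);s=bot.sense();c=wristcam(bot.read_camera('wrist'),s);cv2.imwrite('pics/w30.png',c['image'][:,:,::-1])
T=bot.read_camera('top');crop(T['image'],430,230,550,350,5,'t30.png')
S=bot.read_camera('side');crop(S['image'],315,70,425,220,4,'s30.png')"
```

```text
pos [ 503.2 -201.5  170.5] yaw -39.42 ydir [-3.e-04  1.e-04 -1.e+00] need tool cm [ 0.163  0.15  -0.101] t 34.6833 F [ 0.41 -0.19 -1.04]
```

View pics/w30.png

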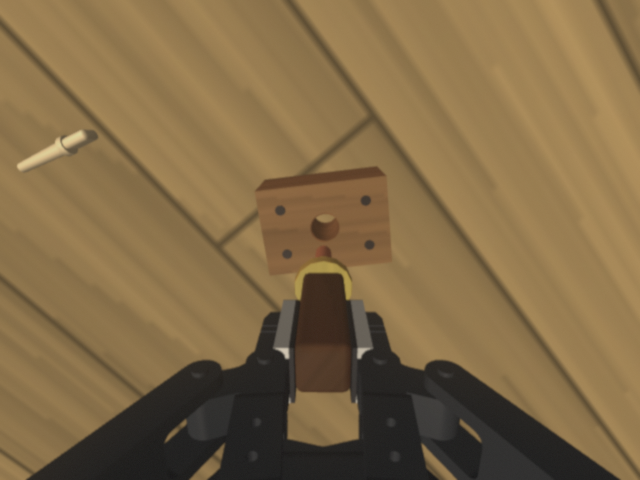

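View pics/s30.png

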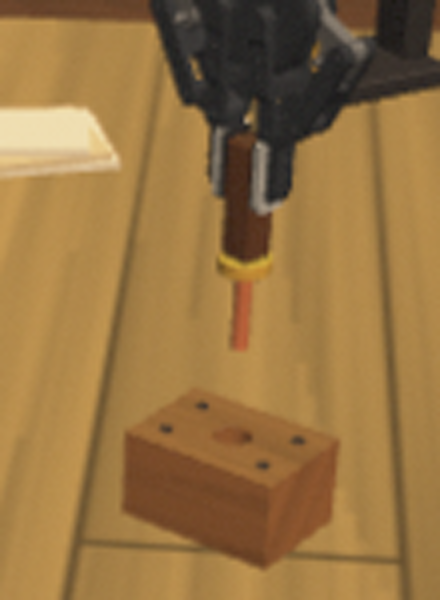

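The hole is at (325,227) and empty, the shaft tip is at (323,252), and the handle sits in the grip as at pick-up. I align and lower.

{"name": "apply_moves", "arguments": {"targets": [[255,[0.15,0,-0.1],[0,0,0]],[255,[0,2,0],[0,0,0]],[255,[0,2,0],[0,0,0]],[255,[0,0.8,0],[0,0,0]],[255,[0,0,0],[0,0,0]],[255,[0,0,0],[0,0,0]]]}}

```text
time_s: 35.33
eef_pos: [503.5, -204.0, 122.5]
orientation: [0.665, -0.665, 0.24, -0.239]
force: [-0.4, 0.2, -0.8]
opening: 19.3
```

```bash
python3 -c "
from h import *
delta([503.8,-203.3,69]);c=look('w31.png',(240,190,400,310),5)
S=bot.read_camera('side');crop(S['image'],335,120,415,220,6,'s31.png')"
```

```text
pos [ 503.5 -204.   122.5] yaw -39.59 ydir [-8.e-04  4.e-04 -1.e+00] need tool cm [-0.015  5.355  0.072] t 35.3333 F [-0.4   0.17 -0.81]
t 35.33 tip jig [[ 181.47 -355.88]] tipz 61.6 F jig [-0.44 -0.05 -0.81] tq [0.003 0.031 0.026]
```

View pics/w31.png

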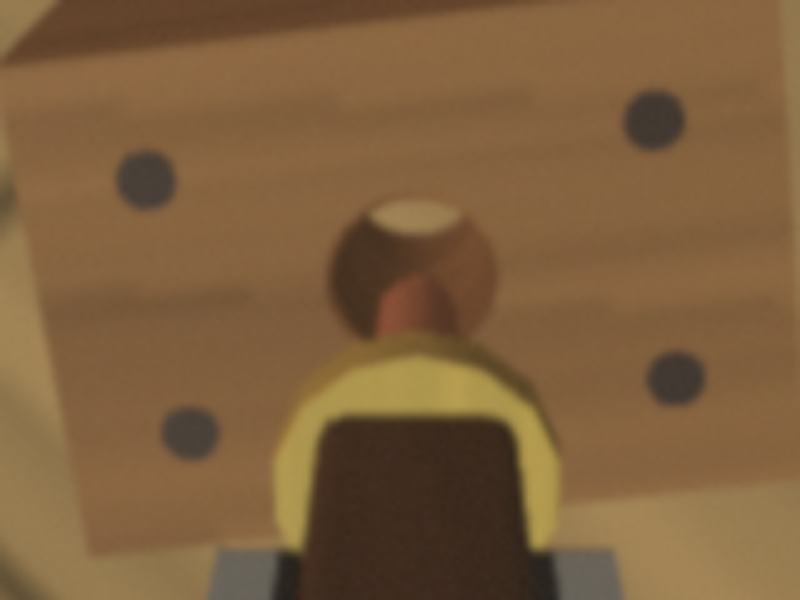

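View pics/s31.png

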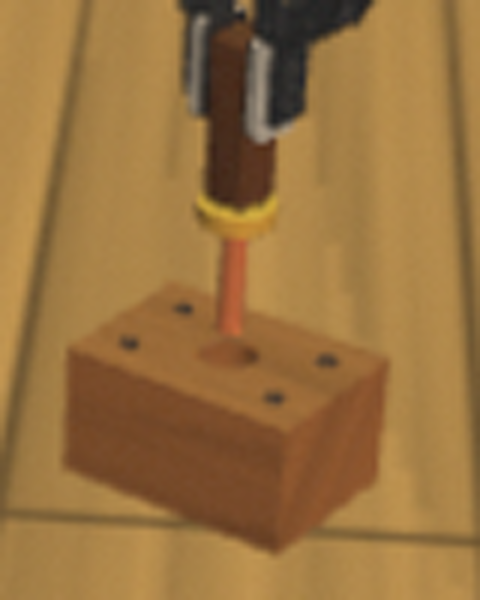

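Centred over the hole. I lower it in.

{"name": "apply_moves", "arguments": {"targets": [[255,[0,1.5,0.05],[0,0,0]],[255,[0,1.5,0],[0,0,0]],[255,[0,1.2,0],[0,0,0]],[255,[0,0.6,0],[0,0,0]],[255,[0,0.3,0],[0,0,0]],[255,[0,0,0],[0,0,0]],[255,[0,0,0],[0,0,0]]]}}

```text
time_s: 36.02
eef_pos: [504.4, -204.0, 72.4]
orientation: [-0.665, 0.665, -0.239, 0.24]
force: [-0.8, -0.1, -0.8]
opening: 19.5
```

```bash
python3 -c "
from h import *
delta([503.8,-203.3,69]);feel(4)"
```

```text
pos [ 504.4 -204.    72.4] yaw -39.62 ydir [ 9.e-04 -5.e-04 -1.e+00] need tool cm [-0.092  0.337  0.014] t 36.0167 F [-0.84 -0.11 -0.85]
t 36.17 Fjig [-0.43  0.3  -0.89] Tjig [ 0.007 -0.017] sdF [0.46 0.42 0.44] sdT [0.027 0.012 0.014] tip [ 182.46 -355.45]
```

{"name": "apply_moves", "arguments": {"targets": [[255,[0,0.15,0],[0,0,0]],[255,[0,0.05,0],[0,0,0]],[255,[0,0.05,0],[0,0,0]],[255,[0,0,0],[0,0,0]]]}}

```text
time_s: 36.55
eef_pos: [503.9, -203.7, 69.1]
orientation: [0.665, -0.665, 0.24, -0.24]
force: [-0.1, -0.1, -1.0]
opening: 19.2
```

```bash
python3 -c "
from h import *
delta([503.8,-203.3,69]);feel(4)"
```

```text
pos [ 503.9 -203.7   69.1] yaw -39.62 ydir [-2.e-04  1.e-04 -1.e+00] need tool cm [-0.03   0.008  0.026] t 36.55 F [-0.05 -0.13 -0.95]
t 36.7 Fjig [-0.28 -0.06 -1.06] Tjig [-0.018  0.013] sdF [0.22 0.47 0.41] sdT [0.023 0.028 0.026] tip [ 181.69 -355.47]
```

{"name": "apply_moves", "arguments": {"targets": [[255,[0,0.04,0],[0,0,0]],[255,[0,0,0],[0,0,0]]]}}

```text
time_s: 36.92
eef_pos: [504.0, -203.8, 68.9]
orientation: [-0.665, 0.665, -0.24, 0.24]
force: [-0.1, -0.5, -0.5]
opening: 19.2
```

```bash
python3 -c "
from h import *
delta([503.8,-203.3,69]);feel(3)
S=bot.read_camera('side');crop(S['image'],335,120,415,220,6,'s32.png')"
```

```text
pos [ 504.  -203.8   68.9] yaw -39.62 ydir [ 1.e-04 -1.e-04 -1.e+00] need tool cm [-0.05  -0.005  0.025] t 36.9167 F [-0.15 -0.52 -0.51]
t 37.02 Fjig [-0.04 -0.38 -0.65] Tjig [0.006 0.012] sdF [0.23 0.25 0.15] sdT [0.029 0.021 0.018] tip [ 181.87 -355.47]
```

View pics/s32.png

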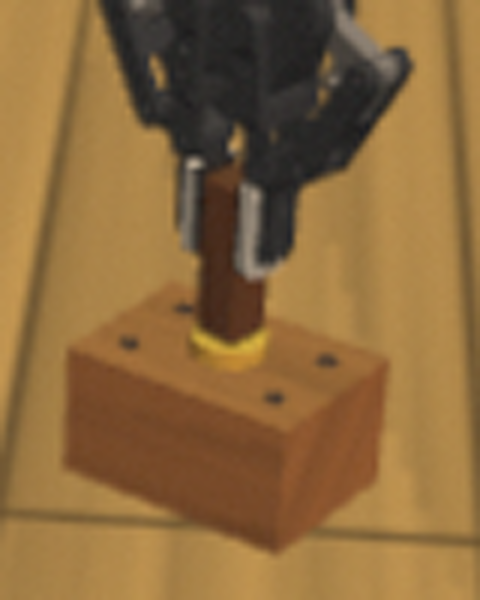

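The collar sits at the block's top face, so I let go and withdraw.

{"name": "apply_moves", "arguments": {"targets": [[200,[0,0,0],[0,0,0]],[100,[0,0,0],[0,0,0]],[0,[0,0,0],[0,0,0]],[0,[0,0,0],[0,0,0]],[0,[0,0,0],[0,0,0]],[0,[0,0,0],[0,0,0]],[0,[0,0,0],[0,0,0]],[0,[0,0,0],[0,0,0]],[0,[0,0,0],[0,0,0]],[0,[0,0,0],[0,0,0]],[0,[0,0,0],[0,0,0]],[0,[0,0,0],[0,0,0]]]}}

```text
time_s: 38.12
eef_pos: [504.0, -203.8, 68.8]
orientation: [0.665, -0.665, 0.24, -0.24]
force: [0.1, -0.1, -0.5]
opening: 85.6
```

{"name": "apply_moves", "arguments": {"targets": [[0,[0,-0.5,0],[0,0,0]],[0,[0,-1.5,0],[0,0,0]],[0,[0,-2.5,0],[0,0,0]],[0,[0,-2.5,0],[0,0,0]],[0,[0,-2.5,0],[0,0,0]],[0,[0,-2.5,0],[0,0,0]],[0,[0,-2.5,-2],[0,0,0]],[0,[0,0,-3],[0,0,0]],[0,[0,0,-3],[0,0,0]],[0,[0,0,0],[0,0,0]],[0,[0,0,0],[0,0,0]],[0,[0,0,0],[0,0,0]]]}}

```text
time_s: 39.12
eef_pos: [453.0, -265.1, 213.9]
orientation: [0.665, -0.665, 0.24, -0.24]
force: [0.5, -0.1, 1.0]
opening: 85.1
```

```bash
python3 -c "
from h import *
T=bot.read_camera('top');cv2.imwrite('pics/t40.png',T['image'][:,:,::-1]);crop(T['image'],185,210,335,360,4,'t40j.png')
S=bot.read_camera('side');cv2.imwrite('pics/s40.png',S['image'][:,:,::-1]);crop(S['image'],265,255,435,380,4,'s40j.png')"
```

```text
(no output)
```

View pics/t40.png

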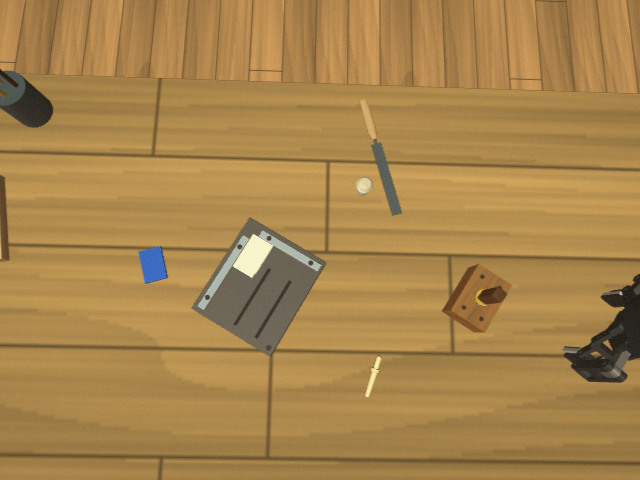

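View pics/s40.png

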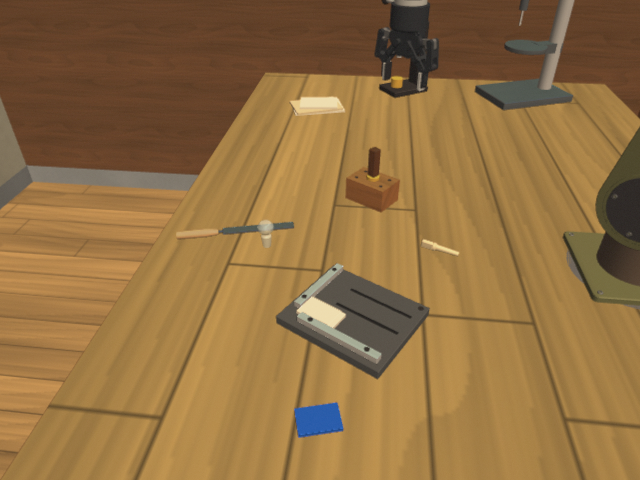

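View pics/t40j.png

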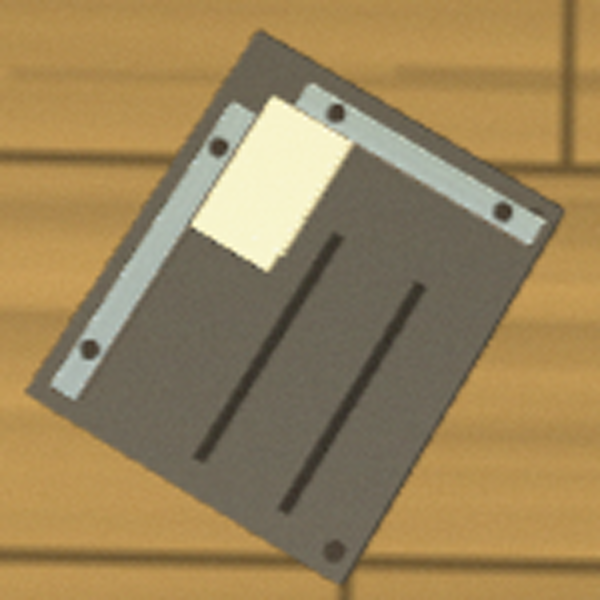

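View pics/s40j.png

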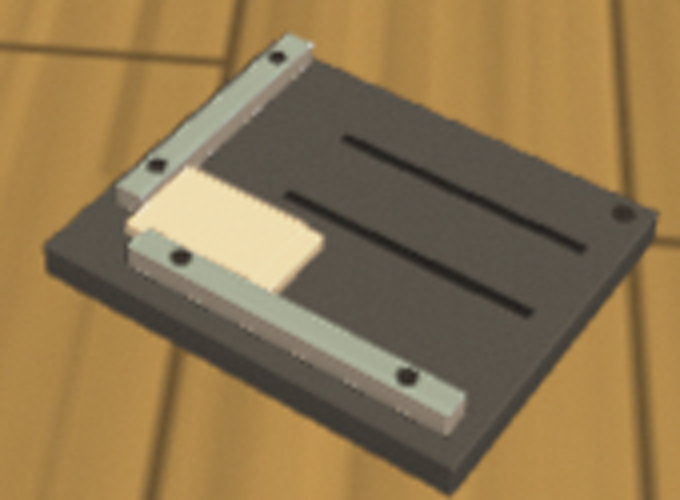

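The final pictures show the blank snug in the corner in both views: top crop (191..352, 96..271), side crop against both bars. The burnisher stands in the block, and the file, stopper, peg and blue plate are where they were. I hand in the job.

```bash
python3 -c "
from bench import bot
print(bot.sense()['time_s']);print(bot.close_job())"
```

```text
39.2167
the job is handed in; nothing more can be done
None
```

The blank is seated in the corner against both fences, and the burnisher is back in its hole and released. I handed the job in at 39.2 s.

- **Pushing:** Using only the shaft tip, I nudged the blank to the left fence, slid it along to the far fence, then re-seated it on each side. The seating pushes averaged about 3 to 3.6 N. One single reading spiked to about 5.3 N, still under the 6 N limit.
- **Mended on the way:** After the first seating the close-up showed the blank about 0.3° askew. I pushed once more nearer its -x end and once more toward the far fence. I saw no chipping.
- **Last checks:** The final close-up gave an even strip along each fence, with apparent gaps of 0.39–0.51 mm at the left and 0.25–0.38 mm at the far one. I take this mostly as edge blur in the picture, because the left reading was the same right after a 3 N push. A real gap of a tenth or two of a millimetre can't be ruled out.
- **Rest of the bench:** In the final pictures the collar rests on the block. The file, stopper, peg blank and blue plate look unmoved, and the open gripper is clear of everything.

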